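# Wedge a stuck press-fit cover off an inclined detector housing

### The job

The grey cover of the detector housing on the inclined stand is pressed on tight. Take the double-ended wedge and work it into the seam from alternating ends, only part way on the first strokes, so that the cover rises evenly (never more than about 4 degrees askew) until both ends stand clearly proud by 6 mm or more; do not touch the cover with the gripper before that. Then lay the wedge back flat on the bench, lift the cover off by its black knob, and set it down upright in the middle of the black rubber mat, without disturbing the beaker, timer and vial.

Things in the scene. Friction and masses are not known exactly. Their poses are not given: they have to be found in the camera images.
- stand: Fixed stand: steel base plate 150x130x8 mm with a round post that carries the lower half of the housing. Origin: centre of its underside, on the bench.
- lower_half: Fixed aluminium lower half of the housing. Origin: middle of its flat top face (the seam plane), 75 mm above the bench. Own z: out of the seam plane, the way the cover comes off, leaning 30 degrees from vertical towards the robot; own y: level, along the housing to its left end; own x: up the slope, away from the robot. Face 64 mm (x) by 84 mm (y).
- left_tongue (a point): On the tongue at the left end of the lower half, 53 mm from its origin along own y, in the seam plane. The tongue is flush with the seam plane, 36 mm wide and reaches to 64 mm from the origin: lay the wedge's flat underside on it and slide it in. Inside, a clear channel 30 mm wide (x) and centred runs along y from end to end between two 15 mm high rails.
- right_tongue (a point): The same at the right end, at own y = -53 mm. The rails hold four sprung balls (about 3.5 N each) that grip the cover's front and rear walls inside: the press fit. It keeps the cover where it was wedged to when the wedge is drawn out (lifting one end lets the other sink about 1 mm), and lets go when the cover is 10 mm up; until then pulling takes about 10 N.
- cover: Loose press-fit cover, grey plastic, hollow below, 64 (x) by 84 (y) by 22 mm high plus a black knob; 120 to 195 g. Origin: centre of its underside; when seated origin and axes are those of lower_half. Front and rear walls sit on the seam plane; the end walls (outer faces at y = +42 and -42 mm) stop 3 mm short of it, a pry gap at each end, open into the channel.
- cover_knob (a point): Point in the cover's black knob, 38 mm above the cover's underside. The knob is 26 mm (cover x) by 34 mm (cover y) and stands from 22 to 51 mm above the underside; grip it across its 26 mm.
- cover_left_edge (a point): Middle of the cover's end at own y = +42 mm, level with its underside; its height along the lower_half z axis over the lower_half origin is how far this end has risen (0 when seated).
- cover_right_edge (a point): The same at the cover's other end, own y = -42 mm.
- wedge: Double-ended wedge, loose, flat on the bench: dark steel bar, 120 mm along own y, 16 mm wide (x), flat below, black upright grip in the middle. Origin: centre of its underside. 11 mm thick to 28 mm from the middle, then the top slopes evenly down to 1.5 mm at the tips (y = +60 and -60 mm), which are 14 mm wide and slippery. Either end may be used.
- wedge_tip (a point): Middle of the wedge's tip edge at own y = +60 mm, level with its underside. With the wedge flat on a tongue, that end of the cover begins to rise when the tip is 5 mm inside the cover's outer end face, rises 0.3 mm for each mm more, and is 8 mm up when the tip is 32 mm inside. Pushing it in takes about 5 to 12 N.
- wedge_grip (a point): Point in the wedge's black grip, 26 mm above its underside. The grip is 16 mm (wedge x) by 36 mm (wedge y) and reaches 43 mm above the underside; grip it across its 16 mm.
- mat: Black rubber mat fixed on the bench, 170 (x) by 150 (y) by 3 mm. Origin: centre of its underside.
- beaker: Glass beaker, 56 mm across, 69 mm high, standing behind the work: leave alone. Origin: centre of its underside.
- bench_timer: White timer, 66x66x18 mm, lying behind the work: leave alone. Origin: centre of its underside.
- cal_vial: Small capped vial, 25 mm across, 46 mm high, standing behind the work: leave alone. Origin: centre of its underside.
There are look-alikes about, which are no part of the job. What is shaped like the wedge but orange is not meant.

How it is judged (in metres and radians):
On the way, in this order (a step that is already met when the one before it is completed fails the run):
1. the wedge has raised one end of the cover by more than 2 mm, no finger on the cover, while the other end is still down (contact force between wedge and cover above 0.3 N and contact force between the fingers and cover below 1 N and ((z of cover_left_edge in the frame of lower_half above 0.002 m and z of cover_right_edge in the frame of lower_half below 0.002 m) or (z of cover_right_edge in the frame of lower_half above 0.002 m and z of cover_left_edge in the frame of lower_half below 0.002 m))), for 0.1 s.
2. the wedge has been worked in at the other end: both ends are up more than 1.5 mm, not yet both 5.5 mm (contact force between wedge and cover above 0.3 N and contact force between the fingers and cover below 1 N and z of each of cover_left_edge, cover_right_edge in the frame of lower_half above 0.0015 m and z of any of cover_left_edge, cover_right_edge in the frame of lower_half below 0.0055 m), for 0.1 s.
3. both ends of the cover stand more than 5.5 mm proud, with the wedge (contact force between wedge and cover above 0.3 N and contact force between the fingers and cover below 1 N and z of each of cover_left_edge, cover_right_edge in the frame of lower_half above 0.0055 m), for 0.1 s.
4. the wedge is laid flat on the bench and let go (height (world z) of wedge below 0.008 m and angle between wedge's own z axis and vertical below 0.1 rad and contact force between the fingers and wedge below 0.3 N and distance between cover and lower_half below 0.02 m), for 0.1 s.
5. the cover is lifted clear of the lower half (distance between cover and lower_half above 0.05 m), for 0.1 s.
At the end, for the whole second after the job is handed in: The cover stands upright (within 6 degrees) on the rubber mat, its centre within 40 mm of the mat's centre, and the wedge lies flat on its underside on the bench (anywhere; underside within 8 mm of the bench top, within 6 degrees of flat); both at rest (horizontal distance between cover and mat below 0.04 m and height (world z) of each of cover, wedge below 0.008 m and angle between each of cover, wedge's own z axis and vertical below 0.1 rad and linear speed of each of cover, wedge below 0.02 m/s); the robot touches nothing.
It fails at once if the cover is more than 0.08 rad (4.6 degrees) askew on the lower half while it is being wedged up (angle between the z axis of cover and the z axis of lower_half, either way round above 0.08 rad and distance between cover and lower_half below 0.01 m and contact force between the fingers and cover below 1 N).
It fails at once if the gripper touches the cover before both ends stand 2.5 mm proud (contact force between the fingers and cover above 1 N and distance between cover and lower_half below 0.02 m and z of any of cover_left_edge, cover_right_edge in the frame of lower_half below 0.0025 m).
It fails at once if a bystander is moved more than 30 mm (distance of any of beaker, bench_timer, cal_vial from where it was at the start of the episode above 0.03 m).
It also fails if it takes over 72 s, if anything falls off the work surface, if the arm or the gripper's body presses on something with over 40 N, if the wrist force passes 120 N, or if a joint passes its speed limit or range.

### The arm

A 7-joint arm with a two-finger parallel gripper is mounted at the origin on a cart in front of the work surface, level with it; the furniture and walls round the work are solid. World frame = base frame: x ahead of the robot, y to its left, z up, the work surface at z = 0. Lengths are in m, angles in degrees, forces in N, time in s.
With the tool pointing down it reaches from about 0.425 to 0.875 m from the base axis. Payload 4.7 kg.
Tool frame: the origin (TCP) lies on the front face of the gripper's body, between the roots of the fingers; the fingertips stand 70 mm ahead of it and the grasp point (between the pads) lies 51 mm ahead of it (tip_extent is the distance from the TCP to the fingertips, in m); z points along the fingers, y is the direction in which the jaws open and shut (so a half turn about z gives the same grasp; the last joint's range is limited). The gripper opens to 87 mm and grips with 3 to 60 N. Pads are 19 mm wide; open, the fingers measure 117 mm over their backs; the gripper's body (75 mm by 190 mm) begins 51 mm behind the grasp point.
Start: joints at [-66.056, 18.392, -4.016, 83.108, 1.295, 78.541, -3.26], TCP at [0.255, 0.598, 0.292] pointing down, gripper open.
Joint ranges: [-163.93, 163.93], [-17.29, 119.83], [-79.2, 71.16], [3.27, 140.29], [-89.18, 269.18], [5.43, 117.66], [-154.24, 154.24]. Speed limits (degrees/s): [147.25, 147.25, 180, 180, 180, 180, 180].

### API

Orientations are given as [roll, pitch, yaw] about the fixed x, y, z axes, in that order (R = Rz(yaw) Ry(pitch) Rx(roll)).
In Python, from cell import * gives the robot as it stands.
- The arm moves only by the tool carry_out, never from a script. Its argument "increments" is text: rows parted by semicolons, each of 7 numbers parted by spaces: the opening, from 0 (shut) to 1 (fully open), then the shift along the tool's x, y, z in m, then the turn, a rotation vector about the tool's x, y, z in degrees. A call has 1 to 20 rows; each row shifts and turns the pose as measured when the row begins, along the tool's axes as they then stand; what a row does not reach is not made up. A row lasts 1/8 s, in which the tool goes at most 62.5 mm and 10.7 degrees, less where a joint would pass 70% of its speed; a pose out of reach is approached as far as the arm can. A call is refused whole if a number of a shift passes 0.0625 or a number of a turn 10.7, either way. A call with a gripper value outside its range is refused whole. The fingers move at their own pace and stop on an object; "force" is the grip in N (left out, the last holds). Time passes only in rows, so rows that do not move let the fingers close. It gives the time, the measured TCP pose, the force and the opening at its end, in the units of the state.
- get_obs(): the state, without advancing time (a new reading comes with each control period).
- read_camera(name): name is "side" or "top" or "wrist"; returns a dict with "img" (384x512x3 uint8, blue, green, red), "fx", "fy", "cx", "cy" (pixels), "world_from_camera" (4x4, takes a point from camera to world coordinates). Camera axes: x right, y down, z forward; pixel columns grow to the right and rows downward; lengths in m; the calibration is good to about 2 mm. A picture is of the moment at which its call begins. There is no depth.
- sign_off(): hands the job in, once; it reports no verdict.
Trained networks look in a picture, given as the dict that the camera call returned (one of the last four; its "shot" number tells which), for a name from the list of things; names that differ only in an ending like _2 or _b are one class to them, and where a whole thing is asked for, a point or a joint stands for the part that bears it (a point fixed in the world has none). Each returns a list of dicts, best first, with "confidence" (0 to 1); they miss things now and then, are a little off and sometimes report something else, mostly with a low value. They report only what shows in the picture. A call takes as long as a camera call. They do not tell look-alikes from the thing itself.
- masks_of(target, picture): "pixels" (384x512 bool, what is visible of it) and "bbox" ([left, top, right, bottom] in pixels, round what is visible of it).
The state is a dict: "time_s": time; "qpos": joint angles; "joint_velocities": joint speeds; "effort": joint torques, N m; "tool_pos": TCP position; "tool_rot": TCP orientation; "force": force on the tool from outside, world axes, zero at the start; "wrist_torque": the same for the moment, N m; "grip_width": finger opening in m.
Only numpy, scipy, OpenCV 4.12 (cv2) and the standard library are available. Lean on these libraries where they do the work, as an engineer would, in place of code of your own. Each camera call takes 0.05 s, during which the arm holds its last target.

## Working session

There is one attempt and no reset: what is moved stays moved. The work goes in short steps, Python scripts to look and compute and a tool call to move; the robot and the scene stay as the last step left them, time stands still between calls to the robot, and variables do not carry over. Pictures are saved under pics/ and viewed, and the job is handed in when it is done.

Besides the shell and the picture viewer there is one more tool, called after "Call:" as name(argument=value, ...) on one line, values as JSON. carry_out: Moves the arm, as the interface text tells. Its arguments: {"type":"object","properties":{"increments":{"type":"string"},"force":{"type":"number"}},"required":["increments"]}

```bash
ls; mkdir -p pics; cat > h.py <<'E'
from cell import *
import numpy as np, cv2
from scipy.spatial.transform import Rotation as R
def shot(n,fn=None):
    p=read_camera(n)
    if fn: cv2.imwrite('pics/'+fn,p['img'])
    return p
def ray(p,u,v):
    T=np.array(p['world_from_camera']);d=np.array([(u-p['cx'])/p['fx'],(v-p['cy'])/p['fy'],1])
    return T[:3,3],T[:3,:3]@d
def atz(p,u,v,z):
    o,d=ray(p,u,v);return o+d*(z-o[2])/d[2]
def proj(p,P):
    T=np.linalg.inv(np.array(p['world_from_camera']));P=np.atleast_2d(P)
    q=P@T[:3,:3].T+T[:3,3]
    return np.c_[p['fx']*q[:,0]/q[:,2]+p['cx'],p['fy']*q[:,1]/q[:,2]+p['cy']]
E
python3 - <<'E'
from h import *
print(get_obs())
for c in ['side','top','wrist']:
    p=shot(c,c+'0.png'); print(c,np.round(p['world_from_camera'],3).tolist(),p['fx'],p['cx'])
    for t in ['wedge','cover','mat','lower_half','stand','cover_knob','wedge_grip']:
        for m in masks_of(t,p)[:3]:
            ys,xs=np.nonzero(m['pixels']); print(t,m['confidence'],m['bbox'],xs.mean().round(1),ys.mean().round(1))
E
```

```text
pics
{'time_s': 0.0, 'qpos': array([-66.05722977,  18.43853264,  -4.01718624,  83.17546838,
         1.29438763,  78.5415211 ,  -3.26025257]), 'joint_velocities': array([-0.137299  , -0.02111692,  0.01757311, -0.10045967, -0.04865527,
       -0.04699588, -0.01434637]), 'effort': array([ 4.83170794e-06, -4.91280627e+01, -4.03932156e-01, -3.12527525e+01,
       -6.40359591e-02,  4.34924173e-02,  1.37326665e-04]), 'tool_pos': array([0.25523623, 0.59732355, 0.29116263]), 'tool_rot': array([-1.79889697e+02,  4.72031738e-03,  1.56868192e+02]), 'force': array([ 0.01836975,  0.63857032, -0.0680412 ]), 'wrist_torque': array([ 0.01895332, -0.0090522 ,  0.00497533]), 'grip_width': 0.08699271948360718}
side [[0.998, -0.023, 0.058, 0.486], [-0.06, -0.574, 0.817, -0.919], [0.014, -0.819, -0.574, 0.723], [0.0, 0.0, 0.0, 1.0]] 352.742244928342 256.8926649451739
wedge 0.64 [192.2, 221.4, 210.9, 249.0] 202.7 232.5
wedge 0.58 [187.8, 296.4, 197.0, 304.6] 193.1 302.3
wedge 0.51 [220.2, 251.4, 230.4, 280.1] 224.4 263.3
cover 0.88 [240.2, 173.5, 261.3, 197.0] 249.1 184.1
lower_half 0.56 [248.6, 190.2, 265
[... 622 characters left out ...]
 0.61 [213.8, 180.1, 247.1, 201.6] 229.6 190.2
lower_half 0.53 [206.9, 172.4, 250.9, 197.7] 228.2 185.0
stand 0.79 [207.5, 165.3, 255.9, 214.7] 230.4 191.0
stand 0.27 [285.0, 112.6, 303.6, 134.0] 291.3 124.3
stand 0.24 [206.8, 173.5, 251.3, 197.8] 233.0 184.1
cover_knob 0.74 [215.0, 179.0, 245.0, 202.0] 229.5 189.8
cover_knob 0.56 [204.4, 167.6, 257.2, 215.4] 230.9 191.5
wedge_grip 0.58 [208.1, 165.1, 255.9, 214.7] 231.0 190.1
wedge_grip 0.55 [295.9, 214.6, 333.5, 227.8] 316.8 218.9
wedge_grip 0.54 [346.3, 185.5, 381.2, 204.8] 363.2 195.8
wrist [[0.393, 0.876, 0.279, 0.179], [0.92, -0.374, -0.119, 0.631], [0.0, 0.303, -0.953, 0.384], [0.0, 0.0, 0.0, 1.0]] 302.5979965154971 256.20796032421373
```

View pics/side0.png

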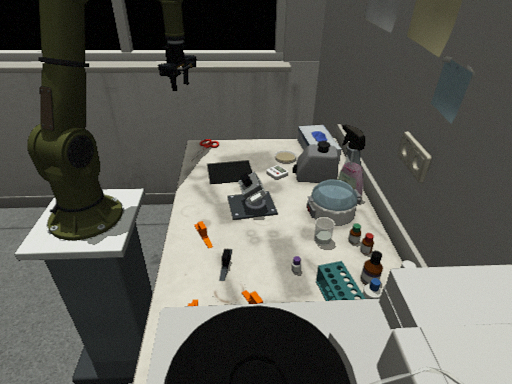

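View pics/top0.png

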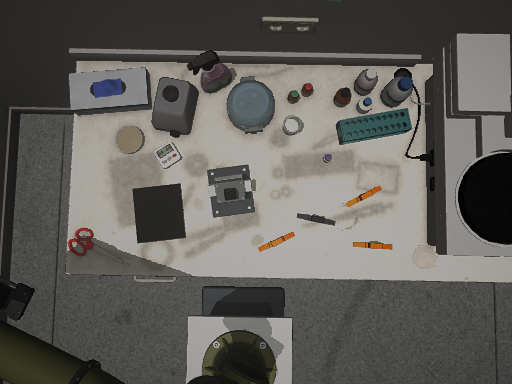

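```bash
python3 - <<'E'
from h import *
a=cv2.imread('pics/top0.png')[150:290,200:400];b=cv2.imread('pics/side0.png')[165:320,170:290]
cv2.imwrite('pics/top0c.png',cv2.resize(a,None,fx=4,fy=4,interpolation=cv2.INTER_CUBIC))
cv2.imwrite('pics/side0c.png',cv2.resize(b,None,fx=3.8,fy=3.8,interpolation=cv2.INTER_CUBIC))
E
```

```text
(no output)
```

View pics/top0c.png

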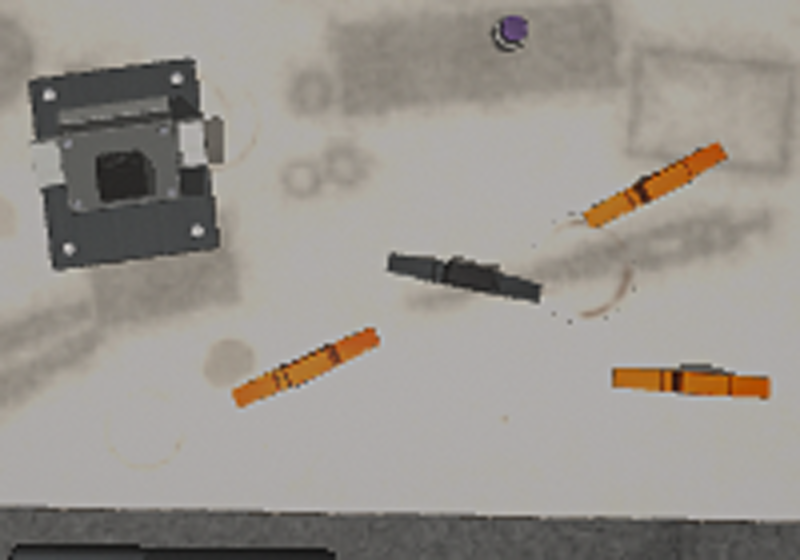

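View pics/side0c.png

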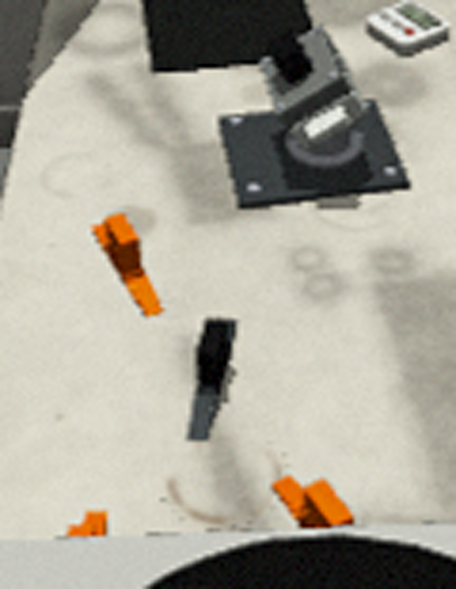

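The black rubber mat is at top (159,213), and the inclined stand with the cover is at top (231,190). The wedge could be confused with the orange bars at (277,242), (363,196) and (372,245). The only dark steel one is at (316,219), so that is my choice, and the crops confirm it.

```bash
python3 - <<'E'
from h import *
p=shot('top')
def best(t):
    return masks_of(t,p)
for m in masks_of('wedge',p):
    px=m['pixels']; col=p['img'][px].mean(0); ys,xs=np.nonzero(px)
    (c,s,a)=cv2.minAreaRect(np.c_[xs,ys].astype(np.float32))
    bp=cv2.boxPoints((c,s,a)); print('wedge',m['confidence'],col.round(),np.round(c),s,[atz(p,u,v,.005)[:2].round(4).tolist() for u,v in bp], atz(p,*c,.005).round(4))
for t,z in [('mat',.003),('stand',.008)]:
    m=masks_of(t,p)
    if not m: print('none',t);continue
    ys,xs=np.nonzero(m[0]['pixels']);r=cv2.minAreaRect(np.c_[xs,ys].astype(np.float32));bp=cv2.boxPoints(r)
    W=[atz(p,u,v,z)[:2] for u,v in bp];W=np.array(W);print(t,W.round(4).tolist(),W.mean(0),np.linalg.norm(np.diff(W,axis=0),axis=1))
# manual stand corners, dark steel bar threshold
for c in [(28,75),(193,58),(218,245),(52,270)]: print(atz(p,200+c[0]/4,150+c[1]/4,.008).round(4))
g=cv2.cvtColor(p['img'],cv2.COLOR_BGR2GRAY)
def dark(x0,y0,x1,y1,th,z):
    mk=np.zeros_like(g);mk[y0:y1,x0:x1]=(g[y0:y1,x0:x1]<th)
    ys,xs=np.nonzero(mk);r=cv2.minAreaRect(np.c_[xs,ys].astype(np.float32));W=np.array([atz(p,u,v,z)[:2] for u,v in cv2.boxPoints(r)]);print(W.round(4).tolist(),W.mean(0).round(4),np.linalg.norm(np.diff(W,axis=0),axis=1).round(4))
dark(288,200,342,235,95,.006); dark(125,178,192,248,60,.003)
E
```

```text
wedge 0.77 [ 33.  94. 162.] [363. 196.] (6.260990142822266, 38.01315689086914) [[0.5033, -0.3194], [0.5583, -0.4253], [0.5409, -0.4339], [0.4861, -0.3281]] [ 0.5221 -0.3766  0.005 ]
wedge 0.76 [ 46. 102. 167.] [276. 242.] (6.122310161590576, 39.39010238647461) [[0.3587, -0.0493], [0.4116, -0.1587], [0.3947, -0.1668], [0.3419, -0.0575]] [ 0.3767 -0.108   0.005 ]
wedge 0.53 [55. 56. 56.] [315. 219.] (36.86983108520508, 5.687368392944336) [[0.4519, -0.1692], [0.4692, -0.1725], [0.4489, -0.2845], [0.4316, -0.2811]] [ 0.4504 -0.2269  0.005 ]
wedge 0.52 [ 22.  89. 162.] [372. 245.] (38.048866271972656, 5.454558372497559) [[0.3656, -0.3437], [0.3823, -0.3448], [0.3767, -0.4617], [0.36, -0.4604]] [ 0.3711 -0.4027  0.005 ]
mat [[0.5338, 0.3448], [0.5533, 0.1956], [0.3848, 0.1715], [0.3657, 0.3192]] [0.45941095 0.25777938] [0.15048236 0.17023939 0.14892637]
stand [[0.6519, 0.2818], [0.6862, 0.2282], [0.6291, 0.1921], [0.5951, 0.2456]] [0.64060861 0.23690825] [0.06363753 0.06754422 0.06341379]
[0.5991 0.1114 0.008 ]
[ 0.6148 -0.0169  0.008 ]
[ 0.4693 -0.039   0.008 ]
[0.4477 0.0889 0.008 ]
[[0.452, -0.1685], [0.4735, -0.1726], [0.4523, -0.2893], [0.4308, -0.2851]] [ 0.4521 -0.2289] [0.0219 0.1187 0.0218]
[[0.5346, 0.3445], [0.5524, 0.1954], [0.3841, 0.1732], [0.3667, 0.3208]] [0.4595 0.2585] [0.1502 0.1697 0.1486]
```

```bash
cat >> h.py <<'E'
from scipy.spatial.transform import Slerp
def plan(wps,grip,step=0.055,ang=9.0,start=None,nmin=1):
    """wps: list of (pos, R) ; prints rows"""
    if start is None:
        o=get_obs();p=np.array(o['tool_pos']);r=R.from_euler('xyz',o['tool_rot'],degrees=True)
    else: p,r=start
    rows=[]
    for q,s in wps:
        q=np.array(q,float);n=max(nmin,int(np.ceil(np.linalg.norm(q-p)/step)),int(np.ceil((r.inv()*s).magnitude()*57.3/ang)))
        sl=Slerp([0,1],R.concatenate([r,s]))
        for i in range(n):
            # start from the rounded running pose
            tp=p+(q-p)/(n-i) ; tr=r*R.from_rotvec((r.inv()*s).as_rotvec()/(n-i))
            d=np.round(r.inv().apply(tp-p),3 if n>1 else 4);w=np.round((r.inv()*tr).as_rotvec(degrees=True),1)
            p=p+r.apply(d);r=r*R.from_rotvec(w,degrees=True)
            rows.append(f"{grip:g} "+" ".join(f"{x:g}" for x in [*(d+0.),*(w+0.)]))
    print(len(rows),'rows:\n'+"; ".join(rows))
def down(yaw): return R.from_euler('xyz',[180,0,yaw],degrees=True)
E
python3 - <<'E'
from h import *
plan([([.43,.30,.29],down(125)),([.47,.05,.29],down(98))],1)
E
```

```text
12 rows:
1 -0.04 -0.029 0 0 0 4.6; 1 -0.042 -0.026 0 0 0 4.5; 1 -0.044 -0.023 0 0 0 4.6; 1 -0.045 -0.019 0.001 0 0 4.5; 1 -0.047 -0.016 0 0 0 4.6; 1 -0.048 -0.012 0.001 0 0 4.5; 1 -0.048 -0.007 0 0 0 4.6; 1 -0.046 -0.022 0 0 0 5.4; 1 -0.047 -0.018 0 0 0 5.4; 1 -0.049 -0.013 0 0 0 5.4; 1 -0.05 -0.009 0 0 0 5.4; 1 -0.051 -0.004 0 0 0 5.4
```

Call:
carry_out(increments="1 -0.04 -0.029 0 0 0 4.6; 1 -0.042 -0.026 0 0 0 4.5; 1 -0.044 -0.023 0 0 0 4.6; 1 -0.045 -0.019 0.001 0 0 4.5; 1 -0.047 -0.016 0 0 0 4.6; 1 -0.048 -0.012 0.001 0 0 4.5; 1 -0.048 -0.007 0 0 0 4.6; 1 -0.046 -0.022 0 0 0 5.4; 1 -0.047 -0.018 0 0 0 5.4; 1 -0.049 -0.013 0 0 0 5.4; 1 -0.05 -0.009 0 0 0 5.4; 1 -0.051 -0.004 0 0 0 5.4; 1 0 0 0 0 0 0")

```text
time_s: 3.02
tool_pos: [0.4683, 0.0302, 0.2904]
tool_rot: [179.7, -0.3, 96.0]
force: [0.9, 1.5, -0.3]
grip_width: 0.0868
```

```bash
python3 - <<'E'
from h import *
import pickle
o=get_obs();print(o['tool_pos'],o['tool_rot'],o['qpos'].round(1))
p=shot('wrist','w1.png');pickle.dump(p,open('w1.pkl','wb'))
t=shot('top','top1.png');pickle.dump(t,open('t1.pkl','wb'))
s=shot('side','side1.png');pickle.dump(s,open('s1.pkl','wb'))
E
```

```text
[0.4682777  0.03023602 0.29038367] [179.65035607  -0.29578186  96.02246527] [-33.2  -5.2  25.1 108.9   2.   75.5  -2.6]
```

View pics/w1.png

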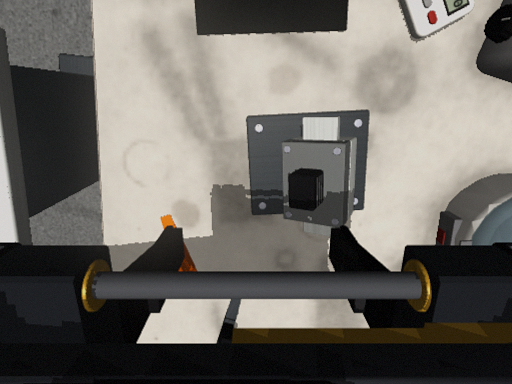

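```bash
cat >> h.py <<'E'
def lhpose(x,y,yaw,z=.075):
    c=np.cos(np.radians(yaw));s=np.sin(np.radians(yaw));a=np.radians(30)
    h=np.array([c,s,0]);k=np.array([0,0,1.])
    X=h*np.cos(a)+k*np.sin(a);Z=-h*np.sin(a)+k*np.cos(a);Y=np.cross(Z,X)
    return np.array([x,y,z]),np.c_[X,Y,Z]
def box(x,y,z0,z1): return np.array([[i*x/2,j*y/2,z] for z in(z0,z1) for i,j in((-1,-1),(1,-1),(1,1),(-1,1))])
E8=[(0,1),(1,2),(2,3),(3,0),(4,5),(5,6),(6,7),(7,4),(0,4),(1,5),(2,6),(3,7)]
def overlay(p,x,y,yaw,fn,crop,f):
    o,M=lhpose(x,y,yaw);im=p['img'].copy();x0,y0,x1,y1=crop
    im=cv2.resize(im[y0:y1,x0:x1],None,fx=f,fy=f,interpolation=cv2.INTER_CUBIC)
    raw=im.copy()
    for B,col in((box(.064,.084,0,.022),(0,255,0)),(box(.026,.034,.022,.051),(0,0,255)),(box(.036,.128,-.004,0),(255,255,0))):
        q=proj(p,B@M.T+o)
        for a,b in E8: cv2.line(im,*[tuple(int(round((c+.5-d)*f)) for c,d in zip(q[i],(x0,y0))) for i in(a,b)],col,1,cv2.LINE_AA)
    c,s=np.cos(np.radians(yaw)),np.sin(np.radians(yaw));M2=np.array([[c,-s,0],[s,c,0],[0,0,1]])
    q=proj(p,box(.15,.13,0,.008)@M2.T+np.array([x,y,0]))
    for a,b in E8[4:8]: cv2.line(im,*[tuple(int(round((c+.5-d)*f)) for c,d in zip(q[i],(x0,y0))) for i in(a,b)],(255,0,255),1,cv2.LINE_AA)
    cv2.imwrite('pics/'+fn,np.hstack([raw,im]) if raw.shape[1]*2<=800 else im)
E
python3 - <<'E'
from h import *
import pickle
p,t,s=[pickle.load(open(k+'1.pkl','rb')) for k in 'wts']
# plate corners manual later
overlay(p,.533,.036,8,'ov_w1.png',(230,95,385,245),5)
overlay(t,.533,.036,8,'ov_t1.png',(195,155,265,225),5)
overlay(s,.533,.036,8,'ov_s1.png',(215,160,285,230),5)
E
```

```text
(no output)
```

View pics/ov_w1.png

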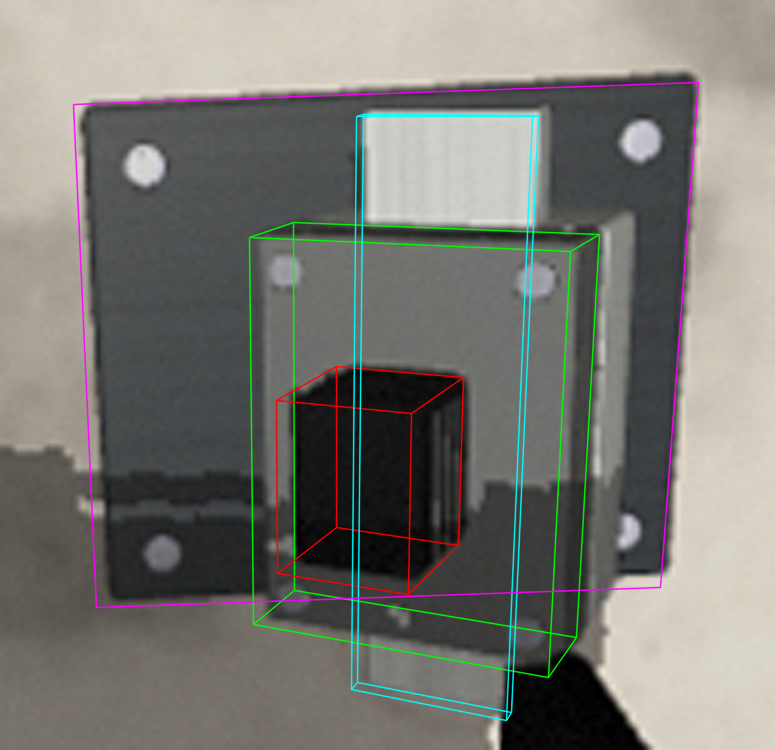

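View pics/ov_t1.png

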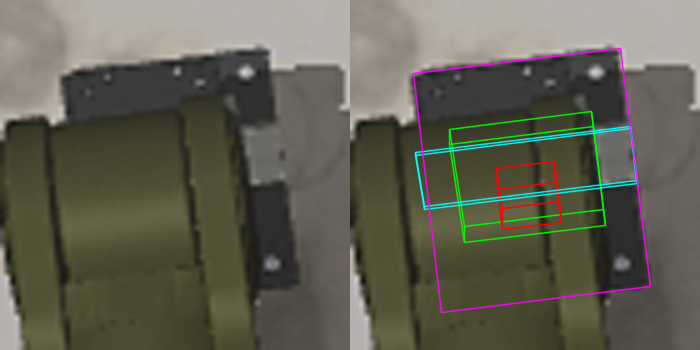

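View pics/ov_s1.png

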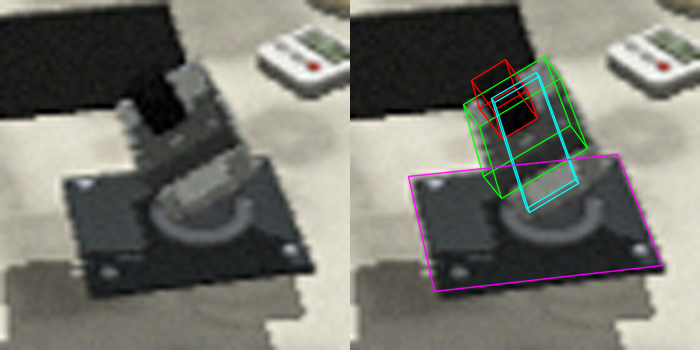

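```bash
python3 - <<'E'
from h import *
a=cv2.imread('pics/w1.png')[112:245,275:365];g=np.clip((a.astype(float)/255)**.6*255,0,255).astype(np.uint8)
cv2.imwrite('pics/w1z.png',cv2.resize(g,None,fx=4.5,fy=4.5,interpolation=cv2.INTER_CUBIC)); 
b=cv2.imread('pics/side1.png')[168:215,225:275];g=np.clip((b.astype(float)/255)**.6*255,0,255).astype(np.uint8)
cv2.imwrite('pics/s1z.png',cv2.resize(g,None,fx=12,fy=12,interpolation=cv2.INTER_CUBIC)); 
E
```

```text
(no output)
```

View pics/w1z.png

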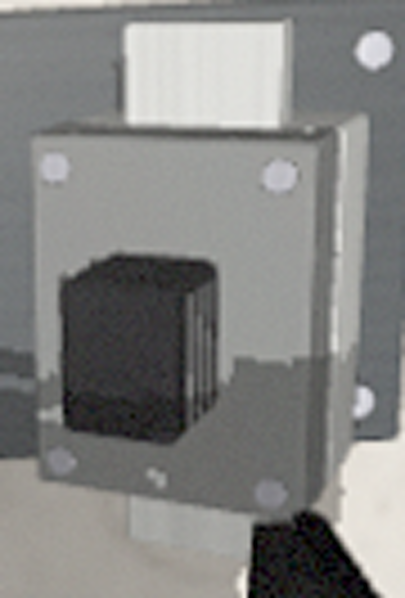

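View pics/s1z.png

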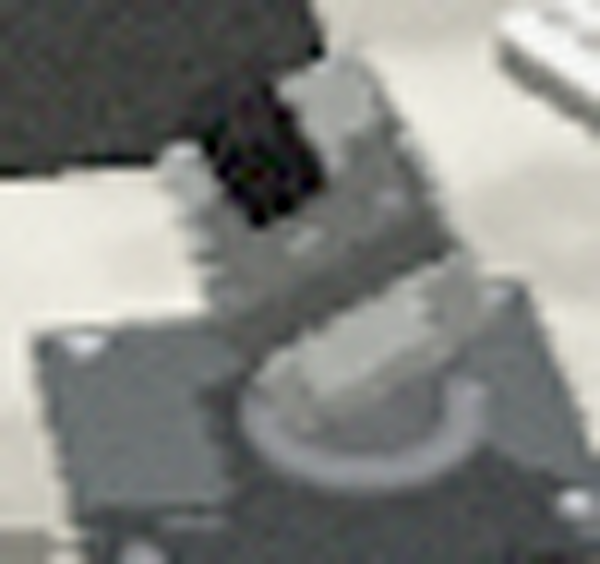

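```bash
cat > fit.py <<'E'
from h import *
import pickle
from scipy.optimize import least_squares
p=pickle.load(open('w1.pkl','rb'))
pts=[((32,137),(-.032,.042,.022)),((322,137),(.032,.042,.022)),((305,510),(.032,-.042,.022)),((40,478),(-.032,-.042,.022)),
((124,23),(-.018,.064,0)),((286,20),(.018,.064,0)),((130,545),(-.018,-.064,0)),
((62,280),(-.013,.017,.051)),((185,292),(.013,.017,.051)),((182,442),(.013,-.017,.051)),((62,430),(-.013,-.017,.051))]
U=np.array([((a+.5)/4.5-.5+275,(b+.5)/4.5-.5+112) for (a,b),_ in pts]);P=np.array([q for _,q in pts])
def f(v,free):
    o,M=lhpose(v[0],v[1],v[2],v[3] if free else .075);return (proj(p,P@M.T+o)-U).ravel()
for free in (0,1):
    r=least_squares(f,[.533,.036,8,.075][:3+free],args=(free,),loss='soft_l1');print(r.x.round(4),np.sqrt((r.fun**2).mean()));print(r.fun.reshape(-1,2).round(1).tolist())
x=least_squares(f,[.533,.036,8],args=(0,),loss='soft_l1').x
overlay(p,*x,'ov_w2.png',(230,95,385,245),5)
s=pickle.load(open('s1.pkl','rb'))
overlay(s,*x,'ov_s2.png',(215,160,285,230),5)
E
python3 fit.py
```

```text
[0.5359 0.038  9.0691] 1.004163083211335
[[-0.1, -1.2], [0.1, 0.5], [0.9, 3.1], [0.3, 0.6], [0.5, -0.4], [-0.2, -0.4], [0.0, -1.5], [-0.6, -0.5], [-0.7, -0.9], [-0.2, 2.0], [0.2, 0.9]]
[0.5366 0.0374 9.1013 0.0716] 0.8947725173240474
[[0.2, -1.0], [-0.4, 0.6], [0.5, 2.3], [0.6, 0.0], [0.6, 0.1], [-0.5, 0.1], [0.1, -2.3], [-0.3, -0.6], [-0.7, -1.1], [-0.2, 1.3], [0.5, 0.3]]
```

View pics/ov_w2.png

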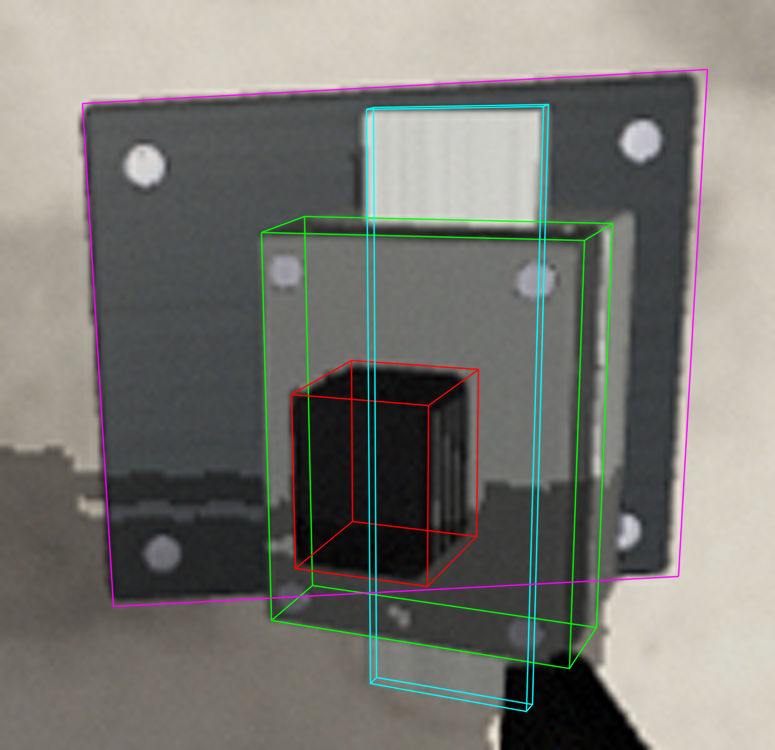

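View pics/ov_s2.png

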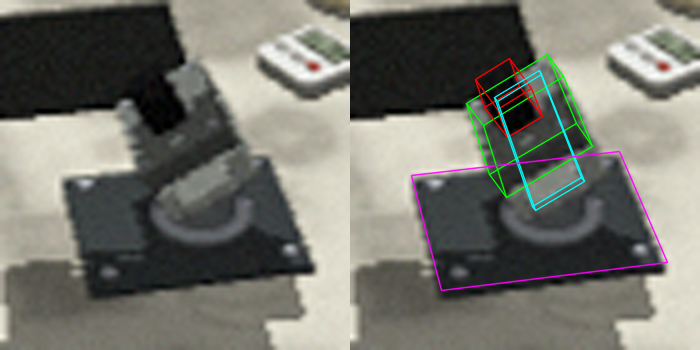

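```bash
python3 - <<'E'
from h import *
plan([([.452,-.255,.26],down(80))],1,step=.05)
E
```

```text
6 rows:
1 -0.048 -0.008 0.005 0 -0.1 2.8; 1 -0.048 -0.006 0.005 0 -0.1 2.8; 1 -0.048 -0.004 0.005 0.1 -0.1 2.7; 1 -0.049 -0.001 0.005 0.1 0 2.8; 1 -0.049 0.001 0.004 0 -0.1 2.7; 1 -0.048 0.004 0.005 0.1 0 2.8
```

Call:
carry_out(increments="1 -0.048 -0.008 0.005 0 -0.1 2.8; 1 -0.048 -0.006 0.005 0 -0.1 2.8; 1 -0.048 -0.004 0.005 0.1 -0.1 2.7; 1 -0.049 -0.001 0.005 0.1 0 2.8; 1 -0.049 0.001 0.004 0 -0.1 2.7; 1 -0.048 0.004 0.005 0.1 0 2.8; 1 -0.02 0 0 0 0 0; 1 0 0 0 0 0 0")

```text
time_s: 4.18
tool_pos: [0.4571, -0.2673, 0.2587]
tool_rot: [180.0, -0.1, 81.5]
force: [-0.6, -0.8, -0.1]
grip_width: 0.0869
```

```bash
python3 - <<'E'
from h import *
import pickle
o=get_obs();print(o['tool_pos'],o['tool_rot'],o['qpos'].round(1))
p=shot('wrist','w2.png');pickle.dump(p,open('w2.pkl','wb'))
for m in masks_of('wedge',p)+masks_of('wedge_grip',p):
    px=m['pixels']; col=p['img'][px].mean(0); ys,xs=np.nonzero(px);print(m['confidence'],m['bbox'],col.round(),cv2.minAreaRect(np.c_[xs,ys].astype(np.float32)))
t=shot('top','top2.png');pickle.dump(t,open('t2.pkl','wb'))
s=shot('side','side2.png');pickle.dump(s,open('s2.pkl','wb'))
E
```

```text
[ 0.45707706 -0.26730326  0.2586929 ] [ 1.79953914e+02 -5.45861164e-02  8.14549919e+01] [-15.3   5.3  45.6 104.3  -4.1  72.   22.9]
0.82 [197.7, 238.8, 221.3, 314.4] [  7. 102. 193.] ((205.3606414794922, 276.0708923339844), (79.06547546386719, 19.77872657775879), 81.46923065185547)
0.77 [295.2, 204.1, 333.4, 271.3] [  5.  49. 121.] ((316.308837890625, 238.0146942138672), (73.05839538574219, 16.97835922241211), 59.03623962402344)
0.59 [239.4, 83.6, 250.2, 187.9] [66. 68. 69.] ((245.0, 134.5), (105.0, 16.0), 90.0)
0.56 [130.0, 1.8, 199.2, 82.6] [ 29. 101. 177.] ((162.6593475341797, 40.47574996948242), (104.95634460449219, 22.346477508544922), 54.782405853271484)
0.89 [291.6, 207.8, 333.3, 271.6] [  2.  48. 122.] ((316.1176452636719, 238.02938842773438), (72.2009048461914, 16.29236602783203), 59.036251068115234)
0.82 [199.5, 237.9, 222.2, 313.6] [  8. 103. 194.] ((205.56997680664062, 275.989990234375), (79.05455017089844, 19.516149520874023), 81.8698959350586)
0.79 [127.4, 1.6, 200.4, 83.8] [ 30. 101. 177.] ((162.39553833007812, 40.22483825683594), (105.3257064819336, 23.235187530517578), 55.17551040649414)
0.76 [238.6, 79.5, 253.7, 189.3] [67. 69. 70.] ((245.58230590820312, 133.52426147460938), (15.861236572265625, 105.15876007080078), 2.385944128036499)
```

View pics/w2.png

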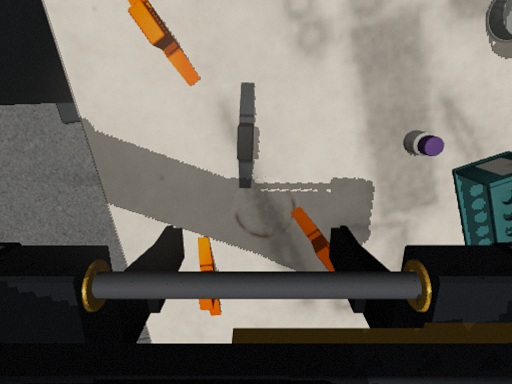

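The dark steel wedge is at wrist (245,135), with its ends near (248,83) and (245,187). The orange look-alikes lie at (163,40), (205,276) and (316,238).

```bash
python3 - <<'E'
from h import *
import pickle
p=pickle.load(open('w2.pkl','rb'))
im=p['img'][75:195,215:275];cv2.imwrite('pics/w2z.png',cv2.resize(im,None,fx=5,fy=5,interpolation=cv2.INTER_CUBIC))
t=pickle.load(open('t2.pkl','rb'))
E
```

```text
(no output)
```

View pics/w2z.png

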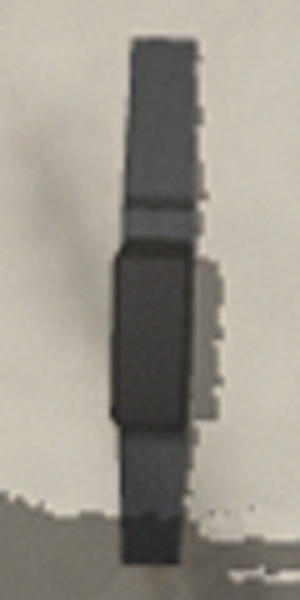

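```bash
python3 - <<'E'
from h import *
import pickle
from scipy.optimize import least_squares
p=pickle.load(open('w2.pkl','rb'))
pts=[((130,40),(-.007,.06,.0015)),((197,40),(.007,.06,.0015)),((122,563),(-.007,-.06,.0)),((180,563),(.007,-.06,.0)),((115,255),(-.008,.018,.043)),((190,255),(.008,.018,.043)),((188,425),(.008,-.018,.043)),((115,422),(-.008,-.018,.043))]
U=np.array([((a+.5)/5-.5+215,(b+.5)/5-.5+75) for (a,b),_ in pts]);P=np.array([q for _,q in pts])
def f(v):
    return (proj(p,R.from_euler('z',v[2],degrees=True).apply(P)+[v[0],v[1],0])-U).ravel()
r=least_squares(f,[.452,-.229,-10]);print(r.x.round(4),np.sqrt((r.fun**2).mean()));print(r.fun.reshape(-1,2).round(1).tolist())
plan([([r.x[0],r.x[1],.12],down(90+r.x[2]))],1,step=.045)
plan([([r.x[0],r.x[1],.077],down(90+r.x[2]))],1,step=.045)
E
```

```text
[  0.4519  -0.229  -10.3899] 0.6300959130815482
[[0.3, -0.8], [-0.2, -0.4], [0.3, -0.1], [0.2, 0.3], [-0.4, -0.9], [0.7, -0.4], [0.1, 1.2], [-0.8, 1.3]]
4 rows:
1 0.009 -0.003 0.035 0 0 0.5; 1 0.009 -0.003 0.035 0 0 0.5; 1 0.008 -0.003 0.034 0 -0.1 0.5; 1 0.009 -0.003 0.035 0.1 0 0.5
5 rows:
1 0.007 -0.002 0.036 0 0 0.4; 1 0.007 -0.002 0.036 0 0 0.4; 1 0.007 -0.002 0.037 0 0 0.4; 1 0.007 -0.003 0.036 0 -0.1 0.4; 1 0.007 -0.003 0.037 0.1 0 0.4
```

Call:
carry_out(increments="1 0.009 -0.003 0.035 0 0 0.5; 1 0.009 -0.003 0.035 0 0 0.5; 1 0.008 -0.003 0.034 0 -0.1 0.5; 1 0.009 -0.003 0.035 0.1 0 0.5; 1 0 0 0.005 0 0 0")

```text
time_s: 5.05
tool_pos: [0.4549, -0.222, 0.113]
tool_rot: [179.7, -0.2, 80.2]
force: [-0.3, -0.0, 0.2]
grip_width: 0.0868
```

```bash
python3 - <<'E'
from h import *
o=get_obs();print(o['tool_pos'],o['tool_rot'],o['qpos'].round(1))
plan([([.452,-.229,.077],down(79.6))],1,step=.02)
E
```

```text
[ 0.45492572 -0.22197696  0.11304827] [179.68821151  -0.23245408  80.18110918] [-15.7  12.9  42.8 116.1 -11.1  54.7  23. ]
2 rows:
1 -0.004 -0.001 0.018 0.2 -0.1 0.3; 1 -0.004 -0.001 0.018 0.1 -0.1 0.3
```

Call:
carry_out(increments="1 -0.004 -0.001 0.018 0.2 -0.1 -0.3; 1 -0.003 -0.002 0.017 0.1 -0.1 -0.3; 1 0 -0.001 0.001 0 0 0")

```text
time_s: 5.42
tool_pos: [0.4517, -0.2293, 0.0771]
tool_rot: [179.8, 0.0, 80.9]
force: [-0.1, 0.1, 0.3]
grip_width: 0.087
```

```bash
python3 - <<'E'
from h import *
o=get_obs();print(o['tool_pos'],o['tool_rot'],o['force'])
plan([([.452,-.229,.077],down(79.6))],1,step=.02)
E
```

```text
[ 0.45168827 -0.22932008  0.07706328] [1.79771172e+02 1.66274791e-02 8.09018412e+01] [-0.13366177  0.1277507   0.25444008]
1 rows:
1 0.0004 0.0003 0.0001 0.2 0 1.3
```

Call:
carry_out(increments="1 0 0 0 0.2 0 1.3; 0 0 0 0 0 0 0; 0 0 0 0 0 0 0; 0 0 0 0 0 0 0; 0 0 0 0 0 0 0; 0 0 0 0 0 0 0; 0 0 0 0 0 0 0", force=55)

```text
time_s: 6.3
tool_pos: [0.453, -0.2302, 0.0789]
tool_rot: [179.8, 0.0, 79.5]
force: [-0.6, -0.3, -0.9]
grip_width: 0.035
```

Call:
carry_out(increments="0 0 0 0 0 0 0; 0 0 0 0 0 0 0; 0 0 0 0 0 0 0")

```text
time_s: 6.68
tool_pos: [0.4529, -0.2302, 0.0789]
tool_rot: [179.8, 0.0, 79.5]
force: [1.3, -0.1, -0.9]
grip_width: 0.0158
```

```bash
cat >> h.py <<'E'
LH=(.535,.0375,8.8)
WT=np.array([.001,0,.0789])   # wedge origin in tool
def wtool(yl,zl,xl=0,lh=None,dz=0):
    """tool pose with wedge origin at lower_half coords"""
    o,M=lhpose(*(lh or LH));Rt=R.from_matrix(np.c_[M[:,1],M[:,0],-M[:,2]])
    return o+M@np.array([xl,yl,zl])-Rt.apply(WT),Rt
def where(lh=None):
    b=get_obs();r=R.from_euler('xyz',b['tool_rot'],degrees=True);w=b['tool_pos']+r.apply(WT)
    o,M=lhpose(*(lh or LH));Rt=np.c_[M[:,1],M[:,0],-M[:,2]]
    e=R.from_matrix(Rt).inv()*r
    print('t',b['time_s'],'wedge in lh (mm)',((w-o)@M*1000).round(1),'rot err tool',e.as_rotvec(degrees=True).round(2),'F lh',(b['force']@M).round(1),'tq',(b['wrist_torque']@M).round(2),'gw',round(b['grip_width'],4),'q',b['qpos'].round(0))
E
python3 - <<'E'
from h import *
a=wtool(-.15,.05);print(a[0],a[1].as_euler('xyz',degrees=True))
plan([([.452,-.23,.16],down(79.5)),a],0,step=.045,ang=8)
E
```

```text
[ 0.49440954 -0.12158242  0.18663067] [150.    0.   98.8]
7 rows:
0 0 0 -0.041 0.1 0 0; 0 0 -0.001 -0.04 0.1 0 0; 0 0.023 0.004 -0.005 -5.9 1 -3.8; 0 0.023 0.007 -0.004 -6 1 -3.8; 0 0.022 0.008 -0.003 -5.9 1 -3.8; 0 0.021 0.01 -0.002 -6 1 -3.7; 0 0.021 0.012 -0.001 -5.9 1.1 -3.8
```

Call:
carry_out(increments="0 0 0 -0.041 0.1 0 0; 0 0 -0.001 -0.04 0.1 0 0; 0 0.023 0.004 -0.005 -5.9 1 -3.8; 0 0.023 0.007 -0.004 -6 1 -3.8; 0 0.022 0.008 -0.003 -5.9 1 -3.8; 0 0.021 0.01 -0.002 -6 1 -3.7; 0 0.021 0.012 -0.001 -5.9 1.1 -3.8; 0 0 0 0 0 0 0")

```text
time_s: 7.68
tool_pos: [0.4933, -0.1187, 0.1884]
tool_rot: [149.3, 0.1, 99.3]
force: [0.3, 0.2, -0.8]
grip_width: 0.0156
```

```bash
python3 - <<'E'
from h import *
import pickle
where()
p=shot('wrist','w3.png');pickle.dump(p,open('w3.pkl','wb'))
t=shot('top','top3.png');pickle.dump(t,open('t3.pkl','wb'))
E
```

```text
t 7.675 wedge in lh (mm) [   1.2 -146.7   51.8] rot err tool [-0.65  0.21 -0.5 ] F lh [-0.1  0.2 -0.8] tq [-0.04  0.77  0.03] gw 0.0156 q [-25. -14.  40. 131.  -8.  32.  31.]
```

View pics/w3.png

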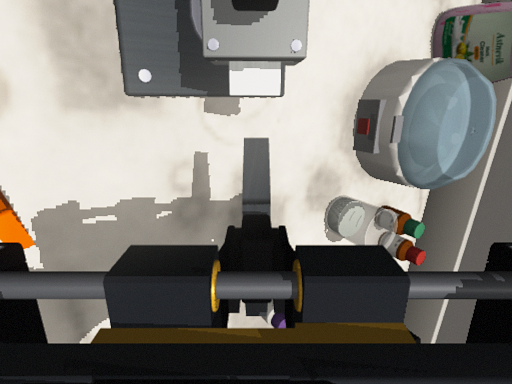

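View pics/top3.png

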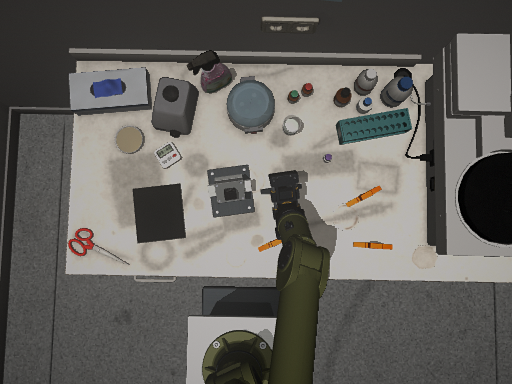

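```bash
python3 - <<'E'
from h import *
import pickle
p=pickle.load(open('w3.pkl','rb'))
overlay(p,*LH,'ov_w3.png',(180,0,330,160),5)
cv2.imwrite('pics/w3z.png',cv2.resize(p['img'][0:160,180:330],None,fx=3.7,fy=3.7,interpolation=cv2.INTER_CUBIC))
T=np.array(p['world_from_camera']);o=get_obs();r=R.from_euler('xyz',o['tool_rot'],degrees=True)
# wedge tip predicted
for P in [(.06,.007,0),(.06,-.007,0),(-.028,.008,-.011),(.028,.008,-.011),(.028,-.008,-.011)]:
    w=o['tool_pos']+r.apply(WT+np.array([P[0],P[1],P[2]]));print(P,proj(p,w).round(1))
E
```

```text
(0.06, 0.007, 0) [[270.5 140.5]]
(0.06, -0.007, 0) [[245.6 140.4]]
(-0.028, 0.008, -0.011) [[270.7 286.9]]
(0.028, 0.008, -0.011) [[272.3 200.8]]
(0.028, -0.008, -0.011) [[243.7 200.7]]
```

View pics/ov_w3.png

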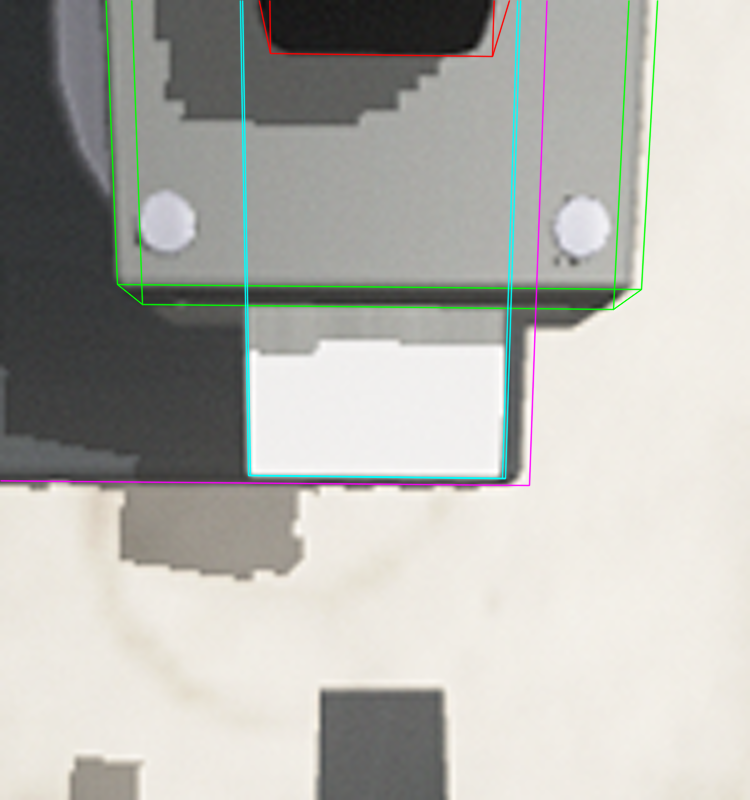

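View pics/w3z.png

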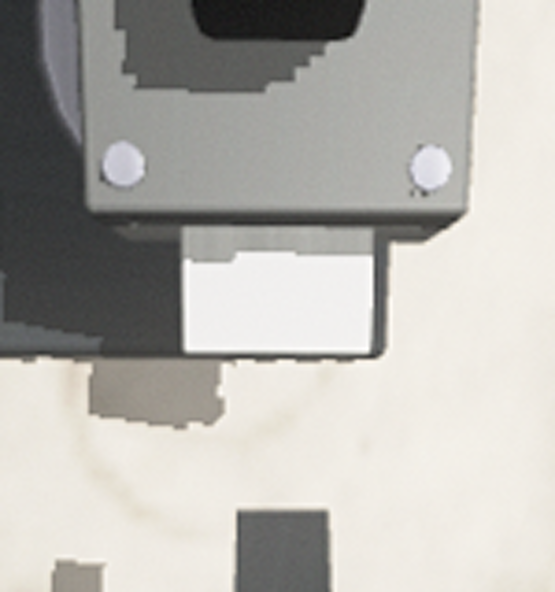

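```bash
python3 - <<'E'
from h import *
plan([wtool(-.114,.008)],0,step=.02)
E
```

```text
3 rows:
0 0.012 0 0.015 0.2 0 0.1; 0 0.011 -0.001 0.015 0.2 0 0.2; 0 0.012 0 0.014 0.2 -0.1 0.1
```

Call:
carry_out(increments="0 0.012 0 0.015 0.2 0 0.1; 0 0.011 -0.001 0.015 0.2 0 0.2; 0 0.011 0 0.014 0.2 -0.1 0.1; 0 0 0 0 0 0 0")

```text
time_s: 8.28
tool_pos: [0.5113, -0.0822, 0.1462]
tool_rot: [150.4, 0.2, 98.6]
force: [-0.4, -0.2, -0.2]
grip_width: 0.0155
```

```bash
python3 - <<'E'
from h import *
where()
plan([wtool(-.112,.001)],0,step=.02)
E
```

```text
t 8.275 wedge in lh (mm) [  -1.1 -114.     3.6] rot err tool [ 0.37 -0.22  0.05] F lh [-0.5 -0.1  0. ] tq [-0.13  0.72  0.05] gw 0.0155 q [-29.  -7.  40. 132. -13.  26.  30.]
1 rows:
0 0.0017 0.0006 0.0026 -0.4 0.2 0
```

Call:
carry_out(increments="0 0.001 0.001 0.0025 -0.4 0.2 0; 0 0 0 0.001 0 0 0; 0 0 0 0 0 0 0")

```text
time_s: 8.65
tool_pos: [0.5138, -0.0811, 0.1433]
tool_rot: [150.0, -0.0, 98.7]
force: [-2.7, 0.5, 1.8]
grip_width: 0.0157
```

```bash
python3 - <<'E'
from h import *
where()
E
```

```text
t 8.65 wedge in lh (mm) [   0.3 -112.9   -0.2] rot err tool [ 0.02 -0.    0.08] F lh [-1.3  0.9  2.8] tq [0.34 0.85 0.04] gw 0.0157 q [-30.  -6.  41. 132. -15.  25.  32.]
```

Call:
carry_out(increments="0 0.006 0 0.0004 0 0 0; 0 0.006 0 0.0004 0 0 0; 0 0.004 0 0.0004 0 0 0; 0 0 0 0 0 0 0")

```text
time_s: 9.15
tool_pos: [0.5136, -0.0662, 0.1448]
tool_rot: [149.7, 0.0, 98.5]
force: [-1.8, -0.2, 1.0]
grip_width: 0.0152
```

```bash
python3 - <<'E'
from h import *
where()
E
```

```text
t 9.15 wedge in lh (mm) [  3.3 -98.4   0. ] rot err tool [-0.32 -0.15  0.22] F lh [-1.   0.   1.8] tq [0.07 0.78 0.04] gw 0.0152 q [-30.  -7.  38. 133. -12.  24.  27.]
```

Call:
carry_out(increments="0 0.003 -0.003 0.0003 0.3 0.1 -0.2; 0 0.005 -0.0005 0.0003 0 0 0; 0 0.004 -0.0005 0.0003 0 0 0; 0 0 0 0 0 0 0")

```text
time_s: 9.65
tool_pos: [0.5107, -0.0588, 0.1439]
tool_rot: [149.7, 0.3, 98.4]
force: [-0.8, 1.4, 0.6]
grip_width: 0.0152
```

```bash
python3 - <<'E'
from h import *
where()
E
```

```text
t 9.65 wedge in lh (mm) [  1.4 -91.1   0.2] rot err tool [-0.35 -0.43  0.21] F lh [-0.2  1.5  0.8] tq [0.64 0.58 0.05] gw 0.0152 q [-29.  -7.  36. 133.  -9.  24.  24.]
```

Call:
carry_out(increments="0 0.004 -0.001 0.0003 0.3 0.3 -0.2; 0 0.003 -0.0005 0.0003 0 0 0; 0 0 0 0 0 0 0")

```text
time_s: 10.02
tool_pos: [0.5097, -0.0549, 0.1436]
tool_rot: [149.8, 0.3, 98.5]
force: [-0.4, 0.6, 3.2]
grip_width: 0.0158
```

```bash
python3 - <<'E'
from h import *
where()
import pickle
p=shot('wrist','w4.png');pickle.dump(p,open('w4.pkl','wb'))
s=shot('side','s4.png')
cv2.imwrite('pics/w4z.png',cv2.resize(p['img'][0:200,150:360],None,fx=3.7,fy=3,interpolation=cv2.INTER_CUBIC))
E
```

```text
t 10.025 wedge in lh (mm) [  0.6 -86.9   0.1] rot err tool [-0.19 -0.36  0.12] F lh [1.3 0.7 2.9] tq [0.27 0.65 0.02] gw 0.0158 q [-29.  -8.  36. 133.  -9.  24.  23.]
```

View pics/w4z.png

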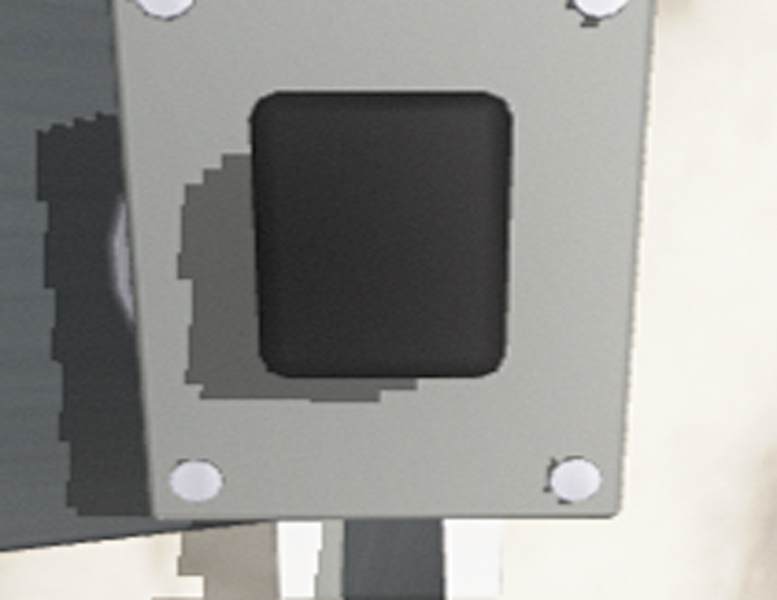

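```bash
cat >> h.py <<'E'
from scipy.optimize import least_squares
def dots(p,n=4,roi=None):
    g=p['img'].min(2).astype(int); hsv=cv2.cvtColor(p['img'],cv2.COLOR_BGR2HSV)
    return g
def coverfit(p,obs,lh=None):
    """obs: list of (u,v,(x,y,z) in cover frame); fit rise of right & left ends plus shift"""
    o,M=lhpose(*(lh or LH));P=np.array([q for *_,q in obs]);U=np.array([[u,v] for u,v,_ in obs])
    def f(v):
        r,l,dx,dy=np.array(v)/1000
        th=np.arctan2(l-r,.084);Q=R.from_euler('x',th).apply(P)+np.array([dx,dy,(l+r)/2])
        return np.r_[(proj(p,Q@M.T+o)-U).ravel(),v[2]*.3,v[3]*.3]
    s=least_squares(f,[0,0,0,0]);return s.x.round(2),s.fun.round(1)
E
python3 - <<'E'
from h import *
import pickle
# seated dots: w1z zoom 4.5 (off 275,112)
o,M=lhpose(*LH)
def back(p,u,v,z):
    c,d=ray(p,u,v);c=(c-o)@M;d=d@M;return (c+d*(z-c[2])/d[2])*1000
p=pickle.load(open('w1.pkl','rb'))
for a,b in [(54,168),(279,177),(270,493),(62,460)]: print('w1',back(p,(a+.5)/4.5-.5+275,(b+.5)/4.5-.5+112,.022).round(1))
p=pickle.load(open('w3.pkl','rb'))
for a,b in [(167,221),(582,226)]: print('w3',back(p,(a+.5)/5-.5+180,(b+.5)/5-.5,.022).round(1))
p=pickle.load(open('w4.pkl','rb'))
for a,b in [(195,481),(575,481)]: print('w4',back(p,(a+.5)/3.7-.5+150,(b+.5)/3-.5,.022).round(1))
E
```

```text
w1 [-25.8  34.3  22. ]
w1 [24.3 34.5 22. ]
w1 [ 24.5 -35.4  22. ]
w1 [-25.2 -35.3  22. ]
w3 [-25.6 -35.1  22. ]
w3 [ 24.5 -35.1  22. ]
w4 [-26.3 -35.1  22. ]
w4 [ 24.9 -35.3  22. ]
```

Call:
carry_out(increments="0 0.003 -0.0005 0.0003 0.2 0.3 -0.1; 0 0.001 0 0.0003 0 0 0; 0 0 0 0 0 0 0")

```text
time_s: 10.5
tool_pos: [0.5096, -0.0531, 0.1436]
tool_rot: [149.9, 0.2, 98.6]
force: [-2.2, -1.4, 4.0]
grip_width: 0.0155
```

```bash
python3 - <<'E'
from h import *
where()
p=shot('wrist','w5.png')
cv2.imwrite('pics/w5z.png',cv2.resize(p['img'][0:190,170:340],None,fx=4,fy=3.1,interpolation=cv2.INTER_CUBIC))
E
```

```text
t 10.5 wedge in lh (mm) [  0.7 -85.   -0. ] rot err tool [-0.08 -0.22  0.07] F lh [-0.1 -1.   4.7] tq [-0.05  0.66  0.1 ] gw 0.0155 q [-29.  -7.  36. 133.  -9.  24.  23.]
```

View pics/w5z.png

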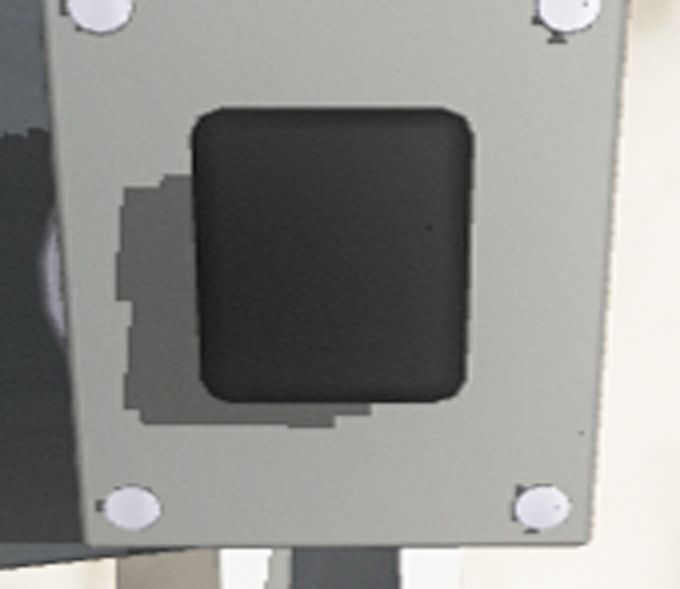

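Call:
carry_out(increments="0 -0.008 0 -0.0003 0 0 0; 0 -0.012 0 -0.0003 0 0 0; 0 -0.016 0 -0.001 0 0 0; 0 -0.005 0 -0.025 0 0 0; 0 0 0 -0.03 0 0 0; 0 0 0 -0.025 0 0 0")

```text
time_s: 11.3
tool_pos: [0.4704, -0.093, 0.2086]
tool_rot: [151.0, -0.1, 99.4]
force: [-11.9, 10.5, 24.0]
grip_width: 0.0159
```

```bash
python3 - <<'E'
from h import *
where()
plan([wtool(.127,.082),wtool(.127,.02)],0,step=.045)
E
```

```text
t 11.3 wedge in lh (mm) [  -7.2 -117.6   78.7] rot err tool [ 0.99  0.37 -0.47] F lh [ 3.2 12.2 25.9] tq [ 1.07 -0.01 -0.03] gw 0.0159 q [-16. -17.  28. 132.  -4.  37.  24.]
8 rows:
0 0.041 0.001 0 -0.2 -0.1 0.1; 0 0.041 0.001 0 -0.2 -0.1 0.1; 0 0.041 0.001 -0.001 -0.1 0 0.1; 0 0.041 0.001 0 -0.2 -0.1 0.1; 0 0.041 0.001 -0.001 -0.1 0 0; 0 0.04 0.002 -0.001 -0.2 -0.1 0.1; 0 0 0 0.031 0 0 0; 0 0 0 0.031 0 0 0
```

Call:
carry_out(increments="0 0 0.006 0 -0.9 -0.3 0.4; 0 0 0 0 0 0 0")

```text
time_s: 11.55
tool_pos: [0.4751, -0.0917, 0.2105]
tool_rot: [150.2, -0.0, 98.9]
force: [-0.0, 0.0, -0.2]
grip_width: 0.0157
```

```bash
python3 - <<'E'
from h import *
where()
plan([wtool(.127,.082),wtool(.127,.02)],0,step=.045)
import pickle
p=shot('wrist','w6.png');pickle.dump(p,open('w6.pkl','wb'))
E
```

```text
t 11.55 wedge in lh (mm) [  -0.9 -117.5   78. ] rot err tool [ 0.15  0.06 -0.05] F lh [-0.1  0.  -0.2] tq [-0.02  0.75  0.05] gw 0.0157 q [-16. -17.  27. 132.  -4.  36.  24.]
8 rows:
0 0.041 0 -0.001 0 0 0; 0 0.041 0 -0.001 0 0 0; 0 0.041 0 0 0 0 0; 0 0.041 0 -0.001 -0.1 0 0; 0 0.04 0 0 0 0 0; 0 0.041 0.001 -0.001 -0.1 -0.1 0.1; 0 0 0 0.031 0 0 0; 0 0 0 0.031 0 0 0
```

View pics/w6.png

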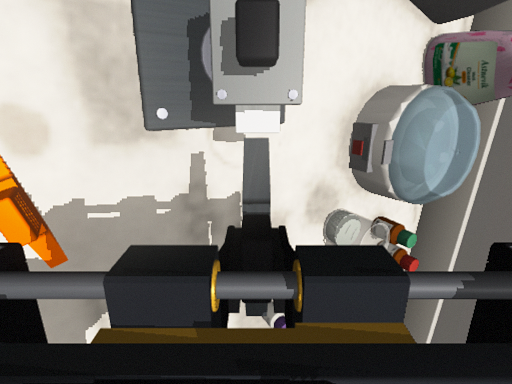

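Call:
carry_out(increments="0 0.041 0 -0.001 0 0 0; 0 0.041 0 -0.001 0 0 0; 0 0.041 0 0 0 0 0; 0 0.041 0 -0.001 -0.1 0 0; 0 0.04 0 0 0 0 0; 0 0.041 0.001 -0.001 -0.1 -0.1 0.1; 0 0 0 0 0 0 0")

```text
time_s: 12.48
tool_pos: [0.4507, 0.1435, 0.208]
tool_rot: [150.3, -0.4, 98.7]
force: [0.1, -0.5, -0.2]
grip_width: 0.0156
```

```bash
python3 - <<'E'
from h import *
where()
plan([wtool(.120,.008)],0,step=.03)
E
```

```text
t 12.475 wedge in lh (mm) [  8.  119.1  69.8] rot err tool [0.3  0.34 0.3 ] F lh [-0.  -0.5 -0.2] tq [-0.07  0.72  0.04] gw 0.0156 q [  1. -17. -23. 132.   0.  34. -15.]
3 rows:
0 0 -0.003 0.021 -0.1 -0.1 -0.1; 0 0.001 -0.003 0.02 -0.1 -0.1 -0.1; 0 0 -0.002 0.021 -0.1 -0.1 -0.1
```

Call:
carry_out(increments="0 0 -0.003 0.02 -0.1 -0.1 -0.1; 0 0.001 -0.003 0.02 -0.1 -0.1 -0.1; 0 0 -0.002 0.019 -0.1 -0.1 -0.1; 0 0 0 0 0 0 0")

```text
time_s: 12.98
tool_pos: [0.4717, 0.1479, 0.1497]
tool_rot: [150.2, -0.1, 99.0]
force: [-0.1, 0.4, -0.6]
grip_width: 0.0154
```

```bash
python3 - <<'E'
from h import *
where()
plan([wtool(.112,.001)],0,step=.03)
E
```

```text
t 12.975 wedge in lh (mm) [ -2.4 119.9   8.6] rot err tool [ 0.16  0.14 -0.13] F lh [-0.4  0.4 -0.5] tq [-0.08  0.73  0.05] gw 0.0154 q [  4.  -8. -28. 134.   9.  25. -23.]
1 rows:
0 -0.0078 0.0022 0.0076 -0.2 -0.1 0.1
```

Call:
carry_out(increments="0 -0.005 0.002 0.004 -0.2 -0.1 0.1; 0 -0.003 0.001 0.003 0 0 0; 0 0 0 0.001 0 0 0; 0 0 0 0 0 0 0")

```text
time_s: 13.48
tool_pos: [0.4805, 0.1398, 0.1456]
tool_rot: [149.8, -0.0, 98.8]
force: [-0.2, -0.3, -0.6]
grip_width: 0.0154
```

```bash
python3 - <<'E'
from h import *
where()
import pickle
p=shot('wrist','w7.png');pickle.dump(p,open('w7.pkl','wb'))
s=shot('side','s7.png')
E
```

```text
t 13.475 wedge in lh (mm) [  2.5 110.5   1.3] rot err tool [-0.19  0.    0.02] F lh [-0.6 -0.3 -0.4] tq [-0.06  0.71  0.02] gw 0.0154 q [  5.  -7. -27. 133.  10.  24. -22.]
```

View pics/w7.png

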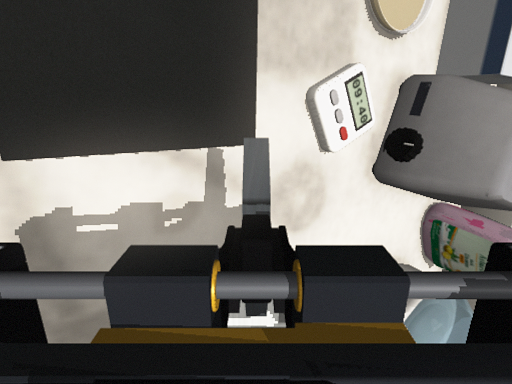

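View pics/s7.png

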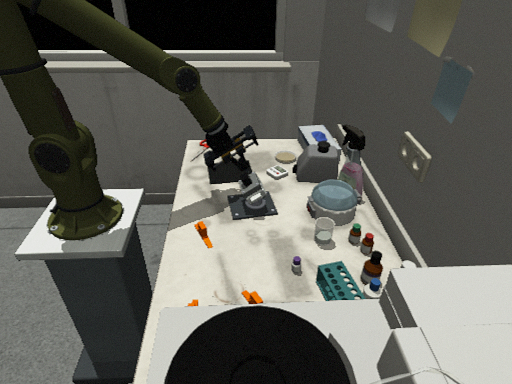

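Call:
carry_out(increments="0 0 -0.002 0.0015 0.2 0 0; 0 0 0 0.001 0 0 0; 0 0 0 0 0 0 0")

```text
time_s: 13.95
tool_pos: [0.4798, 0.1401, 0.1433]
tool_rot: [150.0, 0.1, 98.8]
force: [-4.2, -1.9, 4.6]
grip_width: 0.0157
```

```bash
python3 - <<'E'
from h import *
where()
E
```

```text
t 13.95 wedge in lh (mm) [  0.5 110.8  -0.4] rot err tool [ 0.01 -0.05 -0.03] F lh [-1.5 -1.3  6.3] tq [-0.53  0.98  0.  ] gw 0.0157 q [  5.  -7. -27. 133.  10.  24. -23.]
```

Call:
carry_out(increments="0 -0.006 0 0.0002 0 0 0; 0 -0.006 0 0.0003 0 0 0; 0 -0.004 0 0.0003 0 0 0; 0 0 0 0 0 0 0")

```text
time_s: 14.45
tool_pos: [0.4838, 0.126, 0.1448]
tool_rot: [149.8, -0.0, 99.0]
force: [-2.6, 0.3, 2.5]
grip_width: 0.0155
```

```bash
python3 - <<'E'
from h import *
where()
E
```

```text
t 14.45 wedge in lh (mm) [ 3.2 96.4  0. ] rot err tool [-0.25  0.09 -0.15] F lh [-1.   0.7  3.5] tq [-0.03  0.86  0.05] gw 0.0155 q [  5.  -7. -25. 134.   7.  23. -18.]
```

Call:
carry_out(increments="0 -0.004 -0.003 0.0003 0.2 0 0.1; 0 -0.005 -0.0005 0.0003 0 0 0; 0 -0.004 -0.0005 0.0003 0 0 0; 0 0 0 0 0 0 0")

```text
time_s: 14.95
tool_pos: [0.4842, 0.1174, 0.1444]
tool_rot: [149.6, -0.2, 99.3]
force: [-2.7, -1.0, 3.6]
grip_width: 0.0156
```

```bash
python3 - <<'E'
from h import *
where()
E
```

```text
t 14.95 wedge in lh (mm) [ 2.4 88.3  0.2] rot err tool [-0.42  0.46 -0.3 ] F lh [-0.6 -0.5  4.6] tq [-0.61  0.76  0.06] gw 0.0156 q [  5.  -7. -23. 134.   5.  23. -14.]
```

Call:
carry_out(increments="0 -0.003 -0.002 0.0004 0.4 -0.4 0.3; 0 -0.003 -0.0005 0.0003 0 0 0; 0 -0.001 0 0.0003 0 0 0; 0 0 0 0 0 0 0")

```text
time_s: 15.45
tool_pos: [0.4841, 0.1138, 0.1439]
tool_rot: [149.8, -0.2, 99.1]
force: [-1.2, 0.7, 3.6]
grip_width: 0.0153
```

```bash
python3 - <<'E'
from h import *
where()
s=shot('side','s8.png');cv2.imwrite('pics/s8z.png',cv2.resize(s['img'][150:230,200:300],None,fx=7,fy=7,interpolation=cv2.INTER_CUBIC))
E
```

```text
t 15.45 wedge in lh (mm) [ 1.3 84.6  0.1] rot err tool [-0.2   0.29 -0.14] F lh [0.9 0.9 3.7] tq [-0.12  0.69 -0.05] gw 0.0153 q [  5.  -7. -23. 134.   5.  23. -13.]
```

View pics/s8z.png

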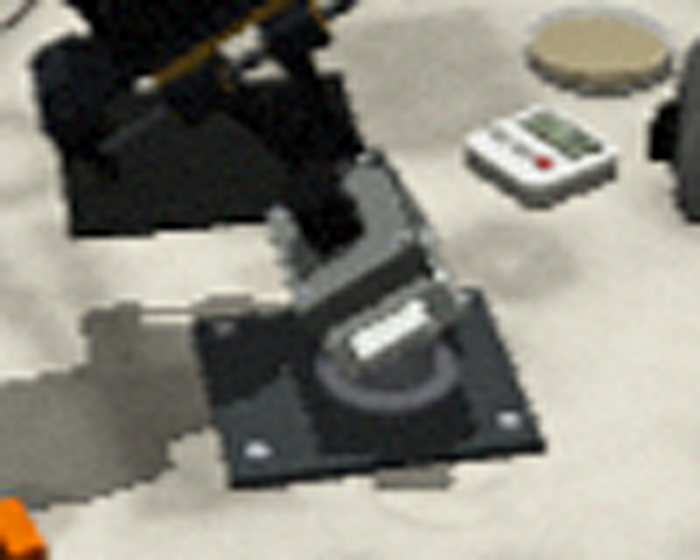

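Call:
carry_out(increments="0 -0.003 -0.001 0.0004 0.2 -0.3 0.1; 0 -0.001 -0.0005 0.0003 0 0 0; 0 0 0 0 0 0 0; 0 0.008 0 -0.0003 0 0 0; 0 0.012 0 -0.0003 0 0 0; 0 0.016 0 -0.001 0 0 0; 0 0.005 0 -0.022 0 0 0; 0 0 0 -0.025 0 0 0; 0 0 0 -0.02 0 0 0; 0 0 0 0 0 0 0")

```text
time_s: 16.75
tool_pos: [0.4409, 0.1409, 0.1979]
tool_rot: [150.7, 0.1, 98.4]
force: [0.3, 1.0, -0.2]
grip_width: 0.0157
```

```bash
python3 - <<'E'
from h import *
where()
plan([wtool(-.124,.078)],0,step=.04)
E
```

```text
t 16.75 wedge in lh (mm) [ -6.3 117.2  66.1] rot err tool [ 0.68 -0.27  0.35] F lh [ 0.3  1.  -0.4] tq [-0.05  0.63  0.03] gw 0.0157 q [  0. -17. -23. 134.   2.  34. -17.]
7 rows:
0 -0.035 0.001 -0.002 -0.1 0 0; 0 -0.034 0.001 -0.001 -0.1 0 -0.1; 0 -0.035 0.001 -0.002 -0.1 0.1 0; 0 -0.034 0.001 -0.002 -0.1 0 -0.1; 0 -0.035 0.001 -0.001 -0.1 0.1 0; 0 -0.034 0.001 -0.002 -0.1 0 -0.1; 0 -0.035 0 -0.001 -0.1 0.1 0
```

Call:
carry_out(increments="0 0 0.012 -0.006 -0.6 0.2 -0.3; 0 0 0.006 -0.006 0 0 0; 0 0 0 0 0 0 0")

```text
time_s: 17.12
tool_pos: [0.4518, 0.1411, 0.2168]
tool_rot: [150.1, 0.1, 98.7]
force: [0.3, 0.2, -0.0]
grip_width: 0.0154
```

```bash
python3 - <<'E'
from h import *
where()
plan([wtool(-.124,.078,.012)],0,step=.04)
E
```

```text
t 17.125 wedge in lh (mm) [ 13.3 115.9  77.1] rot err tool [ 0.1  -0.14  0.09] F lh [ 0.3  0.2 -0.2] tq [-0.02  0.68 -0.03] gw 0.0154 q [ -4. -17. -19. 132.   3.  35. -17.]
7 rows:
0 -0.034 0 0 0 0 0; 0 -0.034 0 0 0 0 0; 0 -0.034 0 0 0 0 0; 0 -0.035 0 0 0 0 0; 0 -0.034 0 0 0 0 0; 0 -0.035 -0.001 0 0 0.1 0; 0 -0.034 0 0 -0.1 0 -0.1
```

Call:
carry_out(increments="0 -0.034 0 0 0 0 0; 0 -0.034 0 0 0 0 0; 0 -0.034 0 0 0 0 0; 0 -0.035 0 0 0 0 0; 0 -0.034 0 0 0 0 0; 0 -0.035 -0.001 0 0 0.1 0; 0 -0.034 0 0 -0.1 0 -0.1; 0 0 0 0 0 0 0")

```text
time_s: 18.12
tool_pos: [0.4937, -0.1027, 0.2135]
tool_rot: [150.1, 0.3, 99.0]
force: [-0.6, 0.2, -1.2]
grip_width: 0.0155
```

```bash
python3 - <<'E'
from h import *
where()
import pickle
p=shot('wrist','w9.png');pickle.dump(p,open('w9.pkl','wb'))
cv2.imwrite('pics/w9z.png',cv2.resize(p['img'][0:150,180:330],None,fx=4,fy=4,interpolation=cv2.INTER_CUBIC))
plan([wtool(-.118,.008)],0,step=.03)
E
```

```text
t 18.125 wedge in lh (mm) [  15.2 -131.5   72.2] rot err tool [ 0.07 -0.19 -0.36] F lh [-1.1  0.3 -0.8] tq [0.01 0.77 0.01] gw 0.0155 q [ -4. -12.  18. 129. -13.  36.  32.]
3 rows:
0 0.004 -0.005 0.021 0 0 0.2; 0 0.004 -0.005 0.021 -0.1 0.1 0.1; 0 0.004 -0.005 0.022 0 0 0.2
```

View pics/w9z.png

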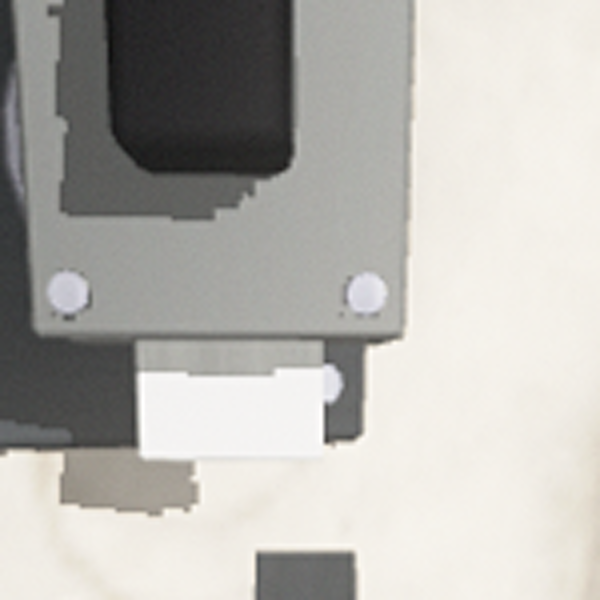

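```bash
python3 - <<'E'
from h import *
import pickle
p=pickle.load(open('w9.pkl','rb'));o,M=lhpose(*LH)
def bk(a,b,z):
    u,v=(a+.5)/4-.5+180,(b+.5)/4-.5
    c,d=ray(p,u,v);c=(c-o)@M;d=d@M;return (c+d*(z-c[2])/d[2])*1000
for z in (.022,.024,.025,.026): print(z,bk(68,292,z).round(1),bk(366,293,z).round(1), bk(138,458,0).round(1),bk(324,456,0).round(1))
E
```

```text
0.022 [-26.1 -35.1  22. ] [ 24.6 -34.9  22. ] [-18.1 -63.8   0. ] [ 18.  -63.2   0. ]
0.024 [-25.7 -35.2  24. ] [ 24.5 -35.1  24. ] [-18.1 -63.8   0. ] [ 18.  -63.2   0. ]
0.025 [-25.5 -35.3  25. ] [ 24.4 -35.1  25. ] [-18.1 -63.8   0. ] [ 18.  -63.2   0. ]
0.026 [-25.3 -35.4  26. ] [ 24.4 -35.2  26. ] [-18.1 -63.8   0. ] [ 18.  -63.2   0. ]
```

Call:
carry_out(increments="0 0.004 -0.005 0.021 0 0 0.2; 0 0.004 -0.005 0.021 -0.1 0.1 0.1; 0 0.004 -0.005 0.019 0 0 0.2; 0 0 0 0 0 0 0")

```text
time_s: 18.68
tool_pos: [0.5086, -0.0822, 0.1504]
tool_rot: [150.1, -0.0, 99.1]
force: [-0.2, -0.4, -0.7]
grip_width: 0.0154
```

```bash
python3 - <<'E'
from h import *
where()
plan([wtool(-.112,.001)],0,step=.03)
E
```

```text
t 18.675 wedge in lh (mm) [  -0.9 -113.1    8.6] rot err tool [ 0.09  0.16 -0.24] F lh [-0.5 -0.3 -0.5] tq [-0.11  0.73 -0.01] gw 0.0154 q [ -7.  -5.  19. 132. -20.  27.  37.]
1 rows:
0 0.0013 0.0008 0.0076 -0.1 -0.2 0.2
```

Call:
carry_out(increments="0 0.001 0.001 0.005 -0.1 -0.2 0.2; 0 0 0 0.003 0 0 0; 0 0 0 0.001 0 0 0; 0 0 0 0 0 0 0")

```text
time_s: 19.18
tool_pos: [0.5151, -0.0799, 0.145]
tool_rot: [149.8, 0.1, 98.9]
force: [-0.5, -0.7, -1.6]
grip_width: 0.0157
```

```bash
python3 - <<'E'
from h import *
where()
E
```

```text
t 19.175 wedge in lh (mm) [   2.7 -112.1    0.6] rot err tool [-0.22 -0.06 -0.11] F lh [-1.3 -0.6 -1.1] tq [-0.    0.72  0.06] gw 0.0157 q [ -8.  -4.  19. 132. -21.  25.  37.]
```

Call:
carry_out(increments="0 0.003 -0.003 0.001 0.2 0 0.1; 0 0.006 -0.001 0.0005 0 0 0; 0 0.006 -0.001 0.0004 0 0 0; 0 0.003 -0.001 0.0004 0 0 0; 0 0 0 0 0 0 0")

```text
time_s: 19.8
tool_pos: [0.5098, -0.0636, 0.143]
tool_rot: [149.6, 0.2, 98.6]
force: [-2.6, -2.1, 2.2]
grip_width: 0.0159
```

```bash
python3 - <<'E'
from h import *
where()
E
```

```text
t 19.8 wedge in lh (mm) [ -0.4 -95.4   0.1] rot err tool [-0.39 -0.26  0.12] F lh [-1.4 -1.7  3.3] tq [-0.13  0.73  0.04] gw 0.0159 q [ -8.  -5.  17. 133. -18.  24.  32.]
```

Continue: from -95 to about -84 (initial touch), then on to about -72.

Call:
carry_out(increments="0 0.006 -0.0005 0.0003 0.3 0.2 -0.1; 0 0.006 -0.001 0.0003 0 0 0; 0 0.005 -0.0005 0.0003 0 0 0; 0 0.003 -0.0005 0.0003 0 0 0; 0 0 0 0 0 0 0")

```text
time_s: 20.42
tool_pos: [0.5071, -0.0471, 0.1429]
tool_rot: [149.6, 0.3, 98.4]
force: [-2.1, -0.5, 2.2]
grip_width: 0.0157
```

```bash
python3 - <<'E'
from h import *
where()
import pickle
p=shot('wrist','w10.png');pickle.dump(p,open('w10.pkl','wb'))
E
```

```text
t 20.425 wedge in lh (mm) [ -0.5 -79.    0.2] rot err tool [-0.43 -0.45  0.19] F lh [-0.8 -0.2  2.9] tq [-0.03  0.76  0.02] gw 0.0157 q [ -8.  -6.  14. 134. -15.  23.  27.]
```

View pics/w10.png

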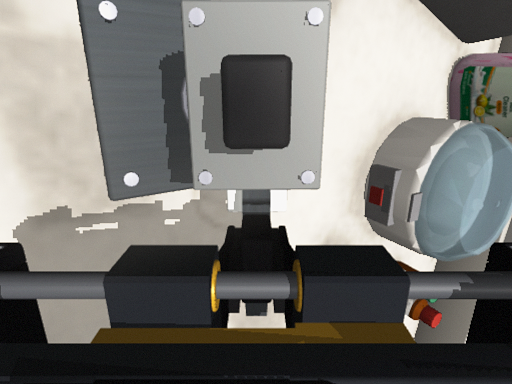

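```bash
cat >> h.py <<'E'
def centroids(p,guess,rad=11):
    g=cv2.cvtColor(p['img'],cv2.COLOR_BGR2GRAY).astype(float);b=p['img'][:,:,0].astype(float)-p['img'][:,:,2]
    out=[]
    for u,v in guess:
        x0,y0=max(0,u-rad),max(0,v-rad);w=g[y0:v+rad+1,x0:u+rad+1];w=np.clip(w-(w.min()*.3+w.max()*.7),0,None)
        yy,xx=np.mgrid[0:w.shape[0],0:w.shape[1]];out.append((x0+(w*xx).sum()/w.sum(),y0+(w*yy).sum()/w.sum()))
    return out
DOT=[(-.0252,.0347,.022),(.0248,.0347,.022),(-.0252,-.0353,.022),(.0248,-.0353,.022)]
def rises(p,guess,idx=(0,1,2,3)):
    c=centroids(p,guess);obs=[(u,v,DOT[i]) for (u,v),i in zip(c,idx)]
    print(np.round(c,1).tolist(),'right,left,dx,dy,res',*coverfit(p,obs))
E
python3 - <<'E'
from h import *
import pickle
rises(pickle.load(open('w10.pkl','rb')),[(196,16),(316,15),(205,178),(308,177)])
rises(pickle.load(open('w1.pkl','rb')),[(287,149),(337,151),(335,221),(288,214)],(0,1,3,2))
where()
E
```

```text
[[196.8, 15.6], [315.6, 15.5], [205.3, 177.4], [308.1, 176.5]] right,left,dx,dy,res [ 6.01  3.69 -0.31  0.27] [ 0.1 -0.  -0.  -0.1  0.  -0.1 -0.1  0.2 -0.1  0.1]
[[286.7, 148.7], [336.6, 150.3], [327.9, 228.8], [285.9, 220.5]] right,left,dx,dy,res [20.5   5.4   1.71 -3.07] [-0.6  0.8  0.5  1.5  3.2 -1.4 -3.5 -1.3  0.5 -0.9]
t 20.475 wedge in lh (mm) [ -0.5 -79.    0.2] rot err tool [-0.43 -0.45  0.18] F lh [-0.4 -2.3  4. ] tq [-0.43  0.76 -0.01] gw 0.0155 q [ -8.  -6.  14. 134. -15.  23.  27.]
```

Call:
carry_out(increments="0 0.003 0 0.0003 0.4 0.4 -0.2; 0 0.003 0 0.0003 0 0 0; 0 0.001 0 0.0003 0 0 0; 0 0 0 0 0 0 0")

```text
time_s: 20.98
tool_pos: [0.5073, -0.0433, 0.1432]
tool_rot: [149.9, 0.2, 98.6]
force: [-1.5, -2.2, 2.2]
grip_width: 0.0159
```

```bash
python3 - <<'E'
from h import *
where()
p=shot('wrist','w11.png')
cv2.imwrite('pics/w11z.png',p['img'][0:200,130:380])
import pickle;pickle.dump(p,open('w11.pkl','wb'))
E
```

```text
t 20.975 wedge in lh (mm) [ -0.1 -75.1   0. ] rot err tool [-0.14 -0.31  0.11] F lh [-0.5 -2.   2.9] tq [-0.13  0.71  0.05] gw 0.0159 q [ -8.  -6.  14. 133. -14.  24.  26.]
```

View pics/w11z.png

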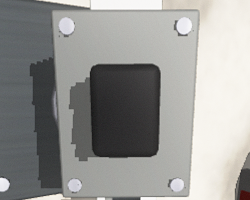

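```bash
python3 - <<'E'
from h import *
import pickle
rises(pickle.load(open('w11.pkl','rb')),[(197,26),(314,26),(205,186),(306,185)])
E
```

```text
[[196.7, 25.3], [314.2, 25.3], [204.4, 184.8], [307.2, 184.2]] right,left,dx,dy,res [ 7.14  3.34 -0.33  0.2 ] [ 0.1  0.  -0.  -0.1  0.1 -0.1 -0.1  0.3 -0.1  0.1]
```

Call:
carry_out(increments="0 0.003 0 0.0003 0.1 0.3 -0.1; 0 0.001 0 0.0003 0 0 0; 0 0 0 0 0 0 0")

```text
time_s: 21.4
tool_pos: [0.5075, -0.0414, 0.1435]
tool_rot: [149.9, 0.1, 98.7]
force: [-2.6, -2.1, 3.4]
grip_width: 0.0159
```

```bash
python3 - <<'E'
from h import *
where()
p=shot('wrist','w12.png')
rises(p,[(196,30),(314,30),(204,189),(307,189)])
E
```

```text
t 21.4 wedge in lh (mm) [  0.4 -73.1   0. ] rot err tool [-0.13 -0.18  0.07] F lh [-0.8 -1.6  4.4] tq [-0.27  0.67  0.  ] gw 0.0159 q [ -8.  -6.  14. 133. -14.  24.  26.]
[[196.0, 30.1], [312.9, 30.2], [203.5, 188.5], [306.8, 188.5]] right,left,dx,dy,res [ 8.44  3.2  -0.27 -0.  ] [ 0.3 -0.   0.1 -0.2 -0.   0.2 -0.4  0.1 -0.1 -0. ]
```

Call:
carry_out(increments="0 -0.01 0 -0.0003 0 0 0; 0 -0.014 0 -0.0003 0 0 0; 0 -0.016 0 -0.001 0 0 0; 0 -0.009 0 -0.012 0 0 0; 0 0 0.005 -0.025 0 0 0; 0 0 0.008 -0.025 0 0 0; 0 0 0.004 -0.014 0 0 0; 0 0 0 0 0 0 0")

```text
time_s: 22.45
tool_pos: [0.4866, -0.0863, 0.2178]
tool_rot: [150.6, -0.2, 99.4]
force: [0.1, -0.8, -1.4]
grip_width: 0.0159
```

```bash
python3 - <<'E'
from h import *
where()
plan([wtool(.124,.079,.012)],0,step=.04)
import pickle
p=shot('wrist','w13.png');pickle.dump(p,open('w13.pkl','wb'))
E
```

```text
t 22.45 wedge in lh (mm) [  12.7 -113.3   78.2] rot err tool [ 0.61  0.47 -0.41] F lh [-0.7 -0.8 -1.2] tq [-0.06  0.68  0.  ] gw 0.0159 q [ -4. -14.  16. 129. -11.  37.  29.]
6 rows:
0 0.04 0 0 -0.1 -0.1 0.1; 0 0.04 0 0 -0.1 -0.1 0.1; 0 0.039 0 0 -0.1 -0.1 0.1; 0 0.04 0 0 -0.1 -0.1 0; 0 0.039 0 0 -0.1 0 0.1; 0 0.04 -0.001 0 -0.1 -0.1 0
```

View pics/w13.png

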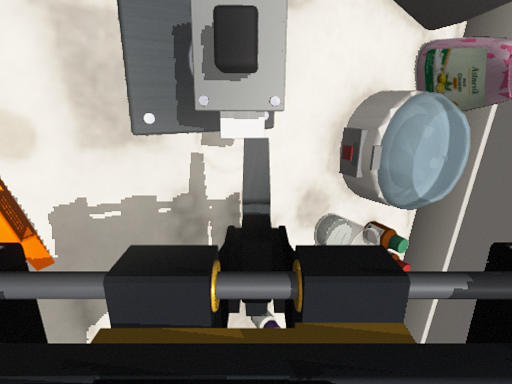

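Call:
carry_out(increments="0 0.04 0 -0.003 -0.1 -0.1 0.1; 0 0.04 0 -0.002 -0.1 -0.1 0.1; 0 0.039 0 -0.001 -0.1 -0.1 0.1; 0 0.04 0 -0.001 -0.1 -0.1 0; 0 0.039 0 0 -0.1 0 0.1; 0 0.04 -0.001 0 -0.1 -0.1 0; 0 0 0 0 0 0 0")

```text
time_s: 23.38
tool_pos: [0.4487, 0.1565, 0.212]
tool_rot: [151.1, -0.1, 98.8]
force: [0.5, -0.6, -0.8]
grip_width: 0.0157
```

```bash
python3 - <<'E'
from h import *
where()
plan([wtool(.118,.008)],0,step=.03)
E
```

```text
t 23.375 wedge in lh (mm) [  8.9 132.   73.3] rot err tool [1.05 0.09 0.04] F lh [-0.  -0.7 -0.9] tq [-0.09  0.74 -0.03] gw 0.0157 q [ -2. -16. -23. 131.   3.  36. -19.]
3 rows:
0 -0.005 -0.003 0.022 -0.4 0 0; 0 -0.004 -0.003 0.022 -0.3 0 0; 0 -0.005 -0.004 0.021 -0.4 -0.1 0
```

Call:
carry_out(increments="0 -0.005 -0.003 0.022 -0.4 0 0; 0 -0.004 -0.003 0.022 -0.3 0 0; 0 -0.005 -0.002 0.018 -0.4 -0.1 0; 0 0 0 0 0 0 0")

```text
time_s: 23.88
tool_pos: [0.4724, 0.1437, 0.1487]
tool_rot: [150.3, 0.0, 98.7]
force: [-0.2, -0.4, -0.3]
grip_width: 0.0157
```

```bash
python3 - <<'E'
from h import *
where()
plan([wtool(.112,.001)],0,step=.03)
E
```

```text
t 23.875 wedge in lh (mm) [ -3.1 115.4   7.8] rot err tool [ 0.33 -0.08  0.06] F lh [-0.4 -0.4 -0.1] tq [-0.06  0.74  0.05] gw 0.0157 q [  1.  -8. -24. 134.  10.  25. -23.]
1 rows:
0 -0.0035 0.0027 0.0067 -0.3 0.1 -0.1
```

Call:
carry_out(increments="0 -0.002 0.002 0.005 -0.3 0.1 -0.1; 0 -0.001 -0.001 0.003 0 0 0; 0 0 -0.001 0.001 0 0 0; 0 0 0 0.0005 0 0 0")

```text
time_s: 24.38
tool_pos: [0.4784, 0.1412, 0.1425]
tool_rot: [149.9, 0.0, 98.8]
force: [-5.1, -1.6, 4.4]
grip_width: 0.0157
```

```bash
python3 - <<'E'
from h import *
where()
E
```

```text
t 24.375 wedge in lh (mm) [ -0.8 112.1  -0.4] rot err tool [-0.11 -0.03 -0.02] F lh [-2.4 -0.8  6.4] tq [-0.39  1.38 -0.13] gw 0.0157 q [  2.  -7. -24. 134.  11.  23. -24.]
```

Call:
carry_out(increments="0 -0.007 0 0.0002 0 0 0; 0 -0.008 -0.0005 0.0003 0 0 0; 0 -0.008 -0.001 0.0003 0 0 0; 0 -0.004 -0.001 0.0003 0 0 0; 0 0 0 0 0 0 0")

```text
time_s: 25.0
tool_pos: [0.482, 0.1145, 0.1428]
tool_rot: [149.6, 0.0, 98.9]
force: [1.7, -0.5, -2.4]
grip_width: 0.0157
```

```bash
python3 - <<'E'
from h import *
where()
E
```

```text
t 25.0 wedge in lh (mm) [-0.7 85.2  0.1] rot err tool [-0.41  0.02 -0.11] F lh [ 0.2 -0.7 -2.9] tq [-0.06  0.77  0.11] gw 0.0157 q [  2.  -7. -20. 135.   7.  23. -16.]
```

Call:
carry_out(increments="0 -0.004 0 0.0005 0.4 0 0.1; 0 -0.004 -0.0005 0.0004 0 0 0; 0 -0.004 0 0.0003 0 -0.2 0; 0 -0.003 0 0.0003 0 -0.1 0; 0 0 0 0 0 0 0")

```text
time_s: 25.62
tool_pos: [0.4852, 0.1073, 0.144]
tool_rot: [149.7, 0.0, 99.3]
force: [0.6, -2.3, -0.9]
grip_width: 0.0153
```

```bash
python3 - <<'E'
from h import *
where()
E
```

```text
t 25.625 wedge in lh (mm) [ 1.5 77.9  0.1] rot err tool [-0.26  0.21 -0.45] F lh [-0.2 -2.4 -1. ] tq [-0.53  0.77  0.01] gw 0.0153 q [  2.  -7. -19. 134.   5.  23. -13.]
```

Call:
carry_out(increments="0 -0.004 -0.001 0.0004 0.3 -0.2 0.4; 0 -0.004 -0.001 0.0004 0 0 0; 0 -0.004 0 0.0003 0 0 0")

```text
time_s: 26.0
tool_pos: [0.487, 0.0999, 0.1443]
tool_rot: [149.8, -0.2, 99.2]
force: [-4.5, 5.3, 4.5]
grip_width: 0.0155
```

```bash
python3 - <<'E'
from h import *
where()
E
```

```text
t 26.0 wedge in lh (mm) [ 2.2 70.4  0.1] rot err tool [-0.22  0.32 -0.25] F lh [-0.9  5.9  5.7] tq [0.98 0.94 0.  ] gw 0.0155 q [  2.  -7. -18. 134.   3.  23. -10.]
```

Call:
carry_out(increments="0 -0.0005 -0.001 0.0003 0.2 -0.3 0.2; 0 -0.0005 0 0.0003 0 0 0; 0 0 0 0 0 0 0")

```text
time_s: 26.38
tool_pos: [0.4873, 0.0995, 0.1444]
tool_rot: [149.9, 0.0, 98.9]
force: [-1.6, 0.3, 1.5]
grip_width: 0.0158
```

```bash
python3 - <<'E'
from h import *
where()
s=shot('side','s14.png');cv2.imwrite('pics/s14z.png',cv2.resize(s['img'][150:230,200:300],None,fx=7,fy=7,interpolation=cv2.INTER_CUBIC))
E
```

```text
t 26.375 wedge in lh (mm) [ 2.2 69.6  0.1] rot err tool [-0.11  0.03 -0.06] F lh [-0.5  0.6  2.1] tq [0.24 0.64 0.02] gw 0.0158 q [  2.  -7. -18. 134.   4.  23. -11.]
```

View pics/s14z.png

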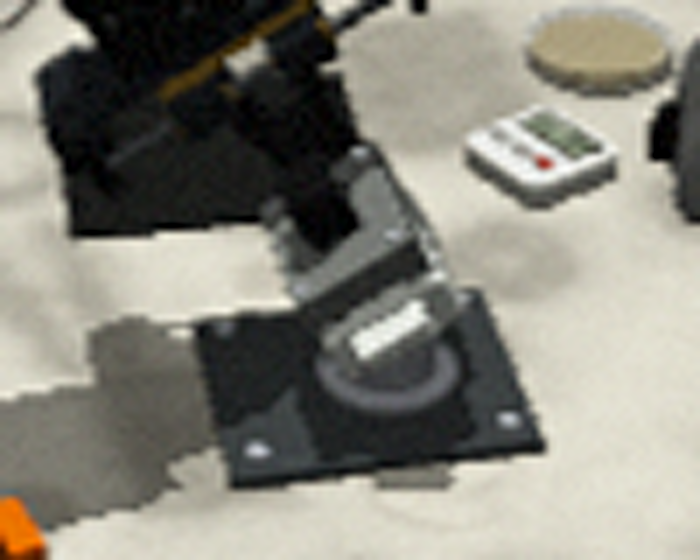

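Call:
carry_out(increments="0 0.01 0 -0.0003 0 0 0; 0 0.014 0 -0.0003 0 0 0; 0 0.016 0 -0.001 0 0 0; 0 0.01 0 -0.012 0 0 0; 0 0 0.005 -0.025 0 0 0; 0 0 0.008 -0.025 0 0 0; 0 0 0.004 -0.016 0 0 0; 0 0 0 0 0 0 0")

```text
time_s: 27.42
tool_pos: [0.4512, 0.1403, 0.2215]
tool_rot: [150.5, 0.1, 98.3]
force: [0.8, -0.4, -0.8]
grip_width: 0.0154
```

```bash
python3 - <<'E'
from h import *
where()
plan([wtool(-.12,.079,.012)],0,step=.04)
E
```

```text
t 27.425 wedge in lh (mm) [ 14.4 115.1  81.5] rot err tool [ 0.51 -0.29  0.36] F lh [ 0.2 -0.5 -1. ] tq [-0.08  0.78  0.01] gw 0.0154 q [ -5. -17. -18. 131.   4.  37. -18.]
6 rows:
0 -0.039 0 0.001 -0.1 0 -0.1; 0 -0.039 0 0.001 -0.1 0.1 -0.1; 0 -0.039 -0.001 0 -0.1 0 0; 0 -0.039 0 0 -0.1 0.1 -0.1; 0 -0.04 -0.001 0.001 -0.1 0 0; 0 -0.039 0 0 0 0.1 -0.1
```

Call:
carry_out(increments="0 -0.039 0 0 -0.1 0 -0.1; 0 -0.039 0 0 -0.1 0.1 -0.1; 0 -0.039 -0.001 0 -0.1 0 0; 0 -0.039 0 0 -0.1 0.1 -0.1; 0 -0.035 -0.001 0 -0.1 0 0; 0 0 0 0 0 0 0")

```text
time_s: 28.18
tool_pos: [0.483, -0.0531, 0.2203]
tool_rot: [150.1, -0.1, 98.9]
force: [-0.1, 0.5, -0.4]
grip_width: 0.0155
```

```bash
python3 - <<'E'
from h import *
where()
import pickle
p=shot('wrist','w15.png');pickle.dump(p,open('w15.pkl','wb'))
E
```

```text
t 28.175 wedge in lh (mm) [ 16.  -80.4  79.6] rot err tool [0.09 0.14 0.02] F lh [-0.2  0.5 -0.4] tq [-0.07  0.74  0.06] gw 0.0155 q [ -2. -15.   9. 131. -10.  36.  23.]
```

View pics/w15.png

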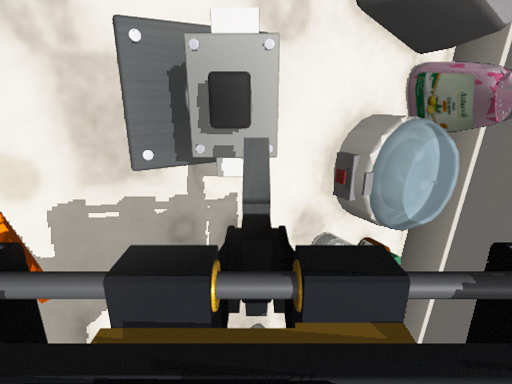

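```bash
python3 - <<'E'
from h import *
import pickle
p=pickle.load(open('w15.pkl','rb'))
rises(p,[(193,44),(269,44),(200,149)],(0,1,2))
print(lhpose(*LH)[0])
# lay-down pose: wedge at (0.43,-0.16), yaw keep ~95
o=get_obs()
plan([([.47,-.13,.20],R.from_euler('xyz',[155,0,98],degrees=True)),([.46,-.16,.13],down(96))],0,step=.045,ang=8)
E
```

```text
[[193.7, 43.3], [271.7, 44.1], [200.1, 148.5]] right,left,dx,dy,res [ 7.1  12.53  0.51  0.79] [ 0.1  0.1 -0.9 -0.7  0.9  0.7  0.2  0.2]
[0.535  0.0375 0.075 ]
6 rows:
0 -0.038 -0.016 0.002 2.4 -0.3 0.4; 0 -0.038 -0.015 0.004 2.5 -0.3 0.4; 0 -0.007 -0.011 0.014 6.2 -0.1 0.5; 0 -0.007 -0.009 0.016 6.3 -0.1 0.5; 0 -0.007 -0.007 0.016 6.2 -0.1 0.5; 0 -0.007 -0.005 0.017 6.3 -0.1 0.5
```

```bash
python3 - <<'E'
from h import *
import pickle
p=pickle.load(open('w15.pkl','rb'))
c=centroids(p,[(193,44),(269,44),(200,149)],6);print(np.round(c,1))
for cc in (c,c[:1]+[(269.1,43.9)]+c[2:]): print(coverfit(p,[(u,v,DOT[i]) for (u,v),i in zip(cc,(0,1,2))]))
# tongue ends check
o,M=lhpose(*LH);print(proj(p,np.array([[-.018,.064,0],[.018,.064,0]])@M.T+o))
cv2.imwrite('pics/w15z.png',cv2.resize(p['img'][0:180,170:300],None,fx=5,fy=3.3,interpolation=cv2.INTER_CUBIC))
E
```

```text
[[193.7  43.3]
 [269.5  43.2]
 [200.1 148.5]]
(array([ 6.94,  8.84, -0.19,  0.4 ]), array([ 0. , -0. ,  0. ,  0.1, -0.1, -0. , -0.1,  0.1]))
(array([ 6.07,  7.99, -0.38,  0.3 ]), array([ 0. ,  0.3,  0.1, -0.3, -0.1, -0.1, -0.1,  0.1]))
[[209.7239905    5.68897766]
 [259.23503018   5.67892995]]
```

View pics/w15z.png

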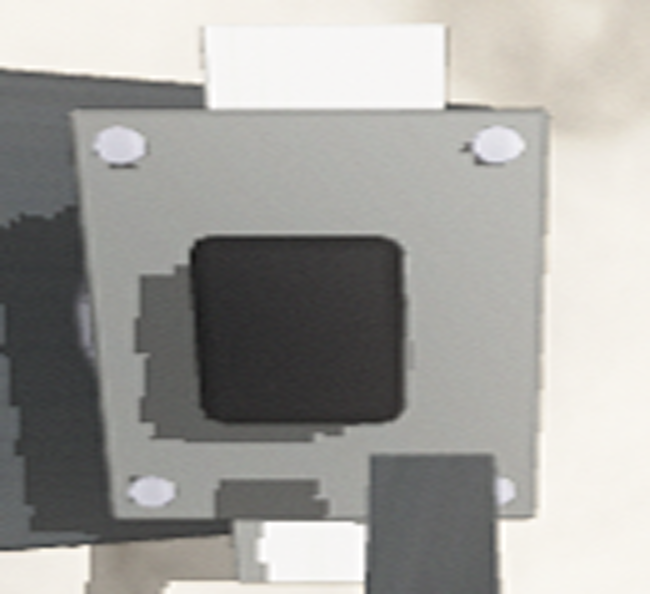

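```bash
python3 - <<'E'
from h import *
plan([wtool(-.116,.07,.008),wtool(-.116,.008,.002)],0,step=.03)
E
```

```text
5 rows:
0 -0.018 -0.004 0.005 -0.1 -0.1 0; 0 -0.019 -0.004 0.004 0 -0.1 0.1; 0 0 -0.002 0.021 0 0 0; 0 0 -0.002 0.021 0 0 0; 0 0 -0.002 0.02 0 0 0
```

Call:
carry_out(increments="0 -0.018 -0.004 0.003 -0.1 -0.1 0; 0 -0.019 -0.004 0.003 0 -0.1 0.1; 0 0 -0.002 0.021 0 0 0; 0 0 -0.002 0.021 0 0 0; 0 0 -0.002 0.02 0 0 0; 0 0 0 0 0 0 0")

```text
time_s: 28.98
tool_pos: [0.5096, -0.0782, 0.1542]
tool_rot: [149.9, -0.2, 99.4]
force: [0.6, 0.6, -0.6]
grip_width: 0.0158
```

```bash
python3 - <<'E'
from h import *
where()
plan([wtool(-.112,.001)],0,step=.03)
E
```

```text
t 28.975 wedge in lh (mm) [   2.6 -108.8   11.1] rot err tool [-0.06  0.47 -0.43] F lh [ 0.3  0.5 -0.9] tq [-0.04  0.76 -0.02] gw 0.0158 q [ -5.  -6.  16. 131. -20.  27.  37.]
1 rows:
0 -0.0026 -0.0025 0.01 0.1 -0.5 0.4
```

Call:
carry_out(increments="0 -0.002 -0.003 0.006 0.1 -0.5 0.4; 0 0 -0.002 0.004 0 0 0; 0 0 -0.001 0.0015 0 0 0; 0 0 0 0.0003 0 0 0")

```text
time_s: 29.48
tool_pos: [0.511, -0.0793, 0.1425]
tool_rot: [149.9, 0.0, 98.9]
force: [-0.3, 0.3, -0.5]
grip_width: 0.0155
```

```bash
python3 - <<'E'
from h import *
where()
E
```

```text
t 29.475 wedge in lh (mm) [  -2.1 -110.8    0.3] rot err tool [-0.14 -0.01 -0.07] F lh [-0.5  0.3 -0.3] tq [-0.07  0.78  0.01] gw 0.0155 q [ -5.  -4.  16. 132. -21.  25.  38.]
```

Call:
carry_out(increments="0 0.007 0.001 0.0005 0.1 0 0; 0 0.008 0 0.0003 0 0 0; 0 0.008 -0.0005 0.0003 0 0 0; 0 0.007 -0.0005 0.0003 0 0 0; 0 0.004 0 0.0003 0.2 0.2 0; 0 0 0 0 0 0 0")

```text
time_s: 30.22
tool_pos: [0.5081, -0.0446, 0.1435]
tool_rot: [149.9, -0.1, 98.9]
force: [0.4, -0.8, -1.2]
grip_width: 0.0156
```

```bash
python3 - <<'E'
from h import *
where()
E
```

```text
t 30.225 wedge in lh (mm) [  0.5 -75.9   0. ] rot err tool [-0.1   0.08 -0.02] F lh [-0.3 -0.9 -1.2] tq [-0.18  0.72  0.04] gw 0.0156 q [ -6.  -6.  12. 133. -16.  24.  28.]
```

Call:
carry_out(increments="0 0.003 0 0.0004 0.1 0 0; 0 0.003 0 0.0003 0 0.1 0; 0 0.002 0 0.0003 0 0.1 0; 0 0 0 0 0 0 0")

```text
time_s: 30.72
tool_pos: [0.5083, -0.0423, 0.1438]
tool_rot: [149.8, -0.0, 98.5]
force: [-0.9, 1.8, 0.9]
grip_width: 0.0154
```

```bash
python3 - <<'E'
from h import *
where()
p=shot('wrist','w16.png')
import pickle;pickle.dump(p,open('w16.pkl','wb'))
E
```

```text
t 30.725 wedge in lh (mm) [  1.2 -74.    0. ] rot err tool [-0.15 -0.14  0.3 ] F lh [-0.1  1.9  1.1] tq [ 0.3   0.71 -0.01] gw 0.0154 q [ -6.  -6.  12. 133. -15.  24.  27.]
```

View pics/w16.png

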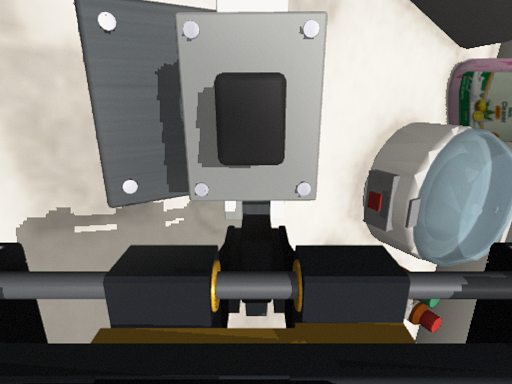

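```bash
python3 - <<'E'
from h import *
import pickle
p=pickle.load(open('w16.pkl','rb'));c=centroids(p,[(191,29),(310,29),(201,189),(303,188)],9);print(np.round(c,1))
print(coverfit(p,[(u,v,DOT[i]) for i,(u,v) in enumerate(c)]))
E
```

```text
[[191.2  28.6]
 [311.5  28. ]
 [201.3 189.2]
 [304.  188.3]]
(array([ 7.6 ,  7.83, -0.34,  0.34]), array([ 0. , -0.1, -0.1,  0. ,  0.1, -0.1, -0. ,  0.2, -0.1,  0.1]))
```

Call:
carry_out(increments="0 0.002 0 0.0003 0.1 0.1 -0.2; 0 0.001 0 0.0003 0 0 0; 0 -0.01 0 -0.0003 0 0 0; 0 -0.014 0 -0.0003 0 0 0; 0 -0.016 0 -0.001 0 0 0; 0 -0.014 0 -0.012 0 0 0; 0 -0.01 0 -0.02 0 0 0; 0 0 0 0 0 0 0")

```text
time_s: 31.78
tool_pos: [0.5005, -0.1064, 0.1732]
tool_rot: [150.1, -0.0, 98.8]
force: [0.4, 0.3, -2.5]
grip_width: 0.0153
```

```bash
python3 - <<'E'
from h import *
where(); print(get_obs()['tool_pos'])
plan([([.48,-.15,.13],down(98.8)),([.475,-.17,.083],down(98.8))],0,step=.04,ang=8)
E
```

```text
t 31.775 wedge in lh (mm) [   0.4 -135.8   34.2] rot err tool [ 0.07  0.03 -0.04] F lh [-0.9  0.3 -2.4] tq [-0.04  0.69  0.03] gw 0.0153 q [ -3.  -8.  18. 130. -19.  31.  39.]
[ 0.5004867  -0.10635422  0.17324334]
6 rows:
0 -0.01 -0.011 0.006 7.5 0 0; 0 -0.01 -0.01 0.007 7.5 0 0; 0 -0.01 -0.01 0.009 7.5 0 0; 0 -0.01 -0.008 0.01 7.4 0 0; 0 -0.009 -0.004 0.024 0 0 0; 0 -0.01 -0.004 0.023 0 0 0
```

Call:
carry_out(increments="0 -0.01 -0.011 0.006 7.5 0 0; 0 -0.01 -0.01 0.007 7.5 0 0; 0 -0.01 -0.01 0.009 7.5 0 0; 0 -0.01 -0.008 0.01 7.4 0 0; 0 -0.009 -0.004 0.02 0 0 0; 0 -0.01 -0.004 0.018 0 0 0; 0 0 0 0 0 0 0")

```text
time_s: 32.65
tool_pos: [0.474, -0.1658, 0.0875]
tool_rot: [-179.0, -0.2, 99.3]
force: [0.4, 0.5, -0.3]
grip_width: 0.0159
```

```bash
python3 - <<'E'
from h import *
o=get_obs(); print(o['tool_pos'],o['tool_rot'])
plan([([.475,-.17,.079],down(98.8))],0,step=.04,ang=8)
E
```

```text
[ 0.4739838  -0.16579835  0.08752825] [-178.99602779   -0.18118653   99.26314725]
1 rows:
0 -0.0043 0.0005 0.0085 -1 -0.2 0.5
```

Call:
carry_out(increments="0 0 0 0.005 -1 -0.2 0.5; 0 0 0 0.003 0 0 0; 0 0 0 0.0015 0 0 0; 0 0 0 0 0 0 0")

```text
time_s: 33.15
tool_pos: [0.4755, -0.1638, 0.0792]
tool_rot: [179.7, 0.0, 98.9]
force: [-0.4, -0.6, -0.6]
grip_width: 0.0156
```

```bash
python3 - <<'E'
from h import *
o=get_obs(); print(o['tool_pos'],o['tool_rot'],o['force'])
E
```

```text
[ 0.4754597  -0.16381803  0.07918539] [1.79731582e+02 2.24818877e-02 9.88662013e+01] [-0.42129951 -0.63616148 -0.6261577 ]
```

Just about at the bench. I'll go a touch lower, open, and rise.

Call:
carry_out(increments="0 0 0 0.0006 0.2 0 0; 0.4 0 0 0 0 0 0; 1 0 0 0 0 0 0; 1 0 0 0 0 0 0; 1 0 0 -0.02 0 0 0; 1 0 0 -0.04 0 0 0; 1 0 0 -0.045 0 0 0; 1 0 0 -0.03 0 0 0; 1 0 0 0 0 0 0")

```text
time_s: 34.28
tool_pos: [0.4753, -0.1639, 0.2178]
tool_rot: [179.9, 0.0, 98.8]
force: [0.5, -0.3, -0.5]
grip_width: 0.0842
```

```bash
cat >> h.py <<'E'
def ktool(zl,xl=0,yl=0,grasp=.038,rise=.007):
    """tool pose with grasp point at cover knob + zl along lh z"""
    o,M=lhpose(*LH);Rt=R.from_matrix(np.c_[M[:,1],M[:,0],-M[:,2]])
    return o+M@np.array([xl,yl,rise+grasp+zl+.051]),Rt
E
python3 - <<'E'
from h import *
import pickle
o=get_obs(); print(o['tool_pos'],o['tool_rot'],o['grip_width'],o['qpos'].round(0))
p=shot('wrist','w17.png');t=shot('top','t17.png');s=shot('side','s17.png')
cv2.imwrite('pics/t17z.png',cv2.resize(t['img'][140:290,120:400],None,fx=2.8,fy=2.8,interpolation=cv2.INTER_CUBIC))
a=ktool(.045);print(a[0])
plan([a],1,step=.045,ang=8)
E
```

```text
[ 0.47531168 -0.16389317  0.21784488] [1.79937979e+02 2.90922417e-02 9.88372013e+01] 0.08417622851860639 [ -1.   3.  18. 110.  -1.  67.  26.]
[0.4653299  0.0267145  0.19710958]
5 rows:
1 0.038 0.004 0.003 -6.1 0 0; 1 0.038 0.004 0.004 -6.1 0 0; 1 0.038 0.003 0.004 -6 0 0; 1 0.037 0.003 0.005 -6.1 -0.1 0; 1 0.038 0.003 0.005 -6 0 0
```

View pics/w17.png

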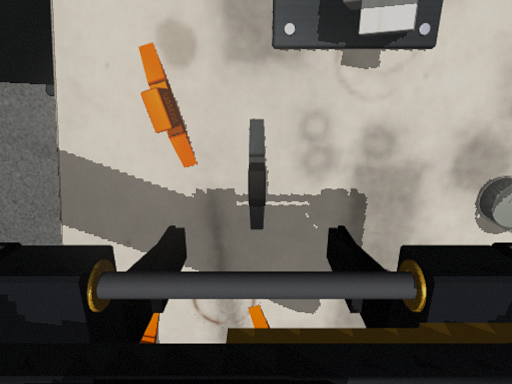

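View pics/t17z.png

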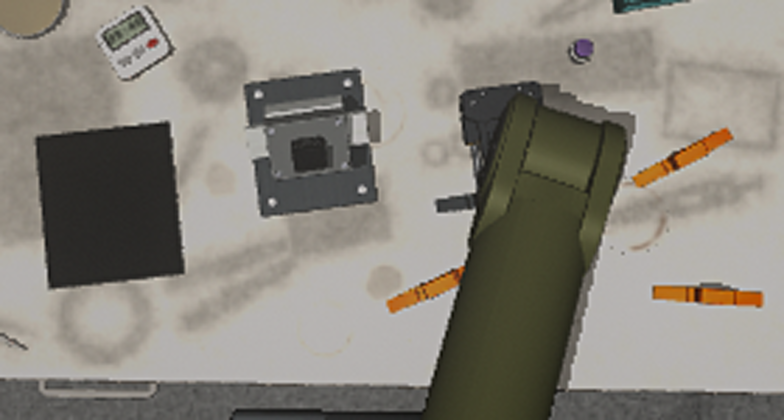

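```bash
python3 - <<'E'
from h import *
plan([ktool(.045,grasp=.045)],1,step=.045,ang=8)
E
```

```text
5 rows:
1 0.038 0.004 0.002 -6.1 0 0; 1 0.038 0.003 0.003 -6.1 0 0; 1 0.038 0.003 0.003 -6 0 0; 1 0.037 0.003 0.003 -6.1 -0.1 0; 1 0.038 0.002 0.003 -6 0 0
```

Call:
carry_out(increments="1 0.038 0.004 -0.003 -6.1 0 0; 1 0.038 0.003 0 -6.1 0 0; 1 0.038 0.003 0.003 -6 0 0; 1 0.037 0.003 0.003 -6.1 -0.1 0; 1 0.038 0.002 0.003 -6 0 0; 1 0 0 0 0 0 0")

```text
time_s: 35.17
tool_pos: [0.4604, 0.0333, 0.1985]
tool_rot: [150.6, -0.1, 99.2]
force: [0.4, -1.6, 0.5]
grip_width: 0.0865
```

```bash
cat >> h.py <<'E'
def kwhere():
    b=get_obs();r=R.from_euler('xyz',b['tool_rot'],degrees=True);g=b['tool_pos']+r.apply([0,0,.051])
    o,M=lhpose(*LH);Rt=np.c_[M[:,1],M[:,0],-M[:,2]];e=R.from_matrix(Rt).inv()*r
    print('t',b['time_s'],'grasp in lh',((g-o)@M*1000).round(1),'rot',e.as_rotvec(degrees=True).round(2),'F',(b['force']@M).round(1),'gw',round(b['grip_width'],4),'q',b['qpos'].round(0))
E
python3 - <<'E'
from h import *
kwhere()
p=shot('wrist','w18.png');s=shot('side','s18.png');cv2.imwrite('pics/s18z.png',cv2.resize(s['img'][150:230,200:300],None,fx=7,fy=7,interpolation=cv2.INTER_CUBIC))
plan([ktool(0,grasp=.045)],1,step=.02,ang=8)
E
```

```text
t 35.175 grasp in lh [-3.2  7.5 93.1] rot [ 0.58  0.3  -0.32] F [ 0.4 -1.7  0.4] gw 0.0865 q [  6. -17. -10. 135.  -9.  33.  10.]
3 rows:
1 -0.001 0 0.014 -0.1 -0.1 0; 1 -0.001 0 0.014 -0.1 0 -0.1; 1 -0.001 0 0.014 -0.2 -0.1 0
```

View pics/s18z.png

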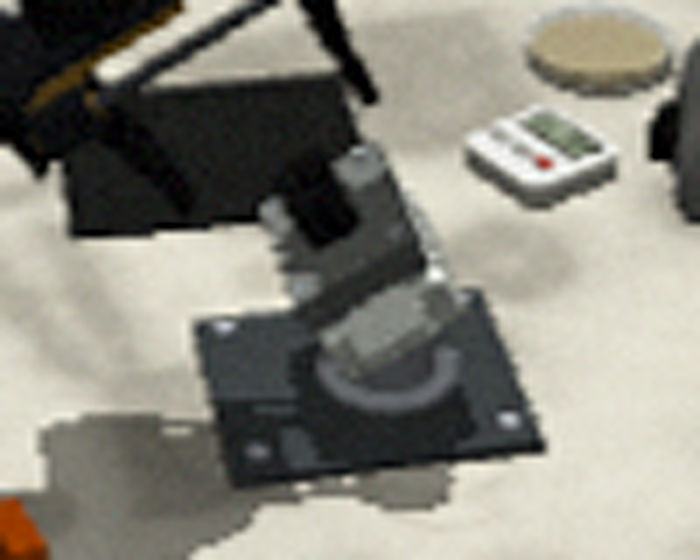

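View pics/w18.png

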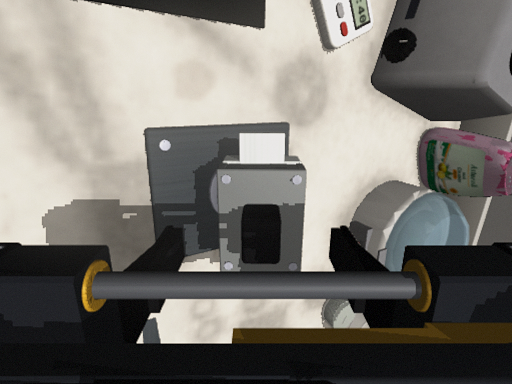

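```bash
python3 - <<'E'
from h import *
kwhere()
plan([ktool(0,grasp=.045)],1,step=.02,ang=8)
E
```

```text
t 35.275 grasp in lh [-0.6  3.3 94.3] rot [0.39 0.18 0.11] F [ 0.9 -1.2 -0.1] gw 0.0871 q [  5. -17. -10. 134.  -9.  33.  10.]
3 rows:
1 -0.001 0 0.014 -0.1 -0.1 0; 1 -0.001 0 0.014 -0.1 0 -0.1; 1 -0.001 0 0.014 -0.2 -0.1 0
```

Call:
carry_out(increments="1 -0.001 0 0.014 -0.1 -0.1 0; 1 -0.001 0 0.014 -0.1 0 -0.1; 1 -0.001 0 0.012 -0.2 -0.1 0; 1 0 0 0 0 0 0")

```text
time_s: 35.78
tool_pos: [0.4852, 0.0221, 0.1652]
tool_rot: [150.1, -0.2, 98.0]
force: [-0.2, -0.1, 0.3]
grip_width: 0.0866
```

```bash
python3 - <<'E'
from h import *
kwhere()
plan([ktool(0,grasp=.045)],1,step=.02,ang=8)
E
```

```text
t 35.775 grasp in lh [ 0.4 -7.8 52.9] rot [ 0.08 -0.26  0.75] F [-0.  -0.1  0.3] gw 0.0866 q [  6. -11.  -9. 134.  -9.  27.  11.]
1 rows:
1 0.0076 -0.0005 0.0008 -0.1 0.3 -0.7
```

Call:
carry_out(increments="1 0.007 0 0.001 -0.1 0.3 -0.7; 1 0 0 0 0 0 0; 0 0 0 0 0 0 0; 0 0 0 0 0 0 0; 0 0 0 0 0 0 0; 0 0 0 0 0 0 0; 0 0 0 0 0 0 0; 0 0 0 0 0 0 0", force=45)

```text
time_s: 36.78
tool_pos: [0.4852, 0.029, 0.1659]
tool_rot: [149.9, -0.0, 98.8]
force: [-0.3, 0.0, 1.4]
grip_width: 0.0352
```

```bash
python3 - <<'E'
from h import *
kwhere()
E
```

```text
t 36.775 grasp in lh [ 1.9 -0.7 53. ] rot [-0.15  0.02  0.04] F [0.4 0.1 1.3] gw 0.0352 q [  5. -11. -10. 135.  -9.  26.  10.]
```

Call:
carry_out(increments="0 0 -0.001 0 0 0 0; 0 0 0 0 0 0 0; 0 0 0 0 0 0 0")

```text
time_s: 37.15
tool_pos: [0.4836, 0.0288, 0.1645]
tool_rot: [150.0, -0.0, 98.8]
force: [1.6, -0.3, -0.3]
grip_width: 0.0257
```

```bash
python3 - <<'E'
from h import *
kwhere()
E
```

```text
t 37.15 grasp in lh [-0.4 -0.7 52.6] rot [-0.03  0.03  0.04] F [ 1.2 -0.6 -1.1] gw 0.0257 q [  5. -11. -10. 135.  -9.  26.  10.]
```

Call:
carry_out(increments="0 0 0 -0.005 0 0 0; 0 0 0 -0.008 0 0 0; 0 0 0 -0.01 0 0 0; 0 0 0 -0.01 0 0 0; 0 0 0 0 0 0 0")

```text
time_s: 37.78
tool_pos: [0.4655, 0.0261, 0.1951]
tool_rot: [150.0, -0.0, 98.8]
force: [-0.5, -0.4, -1.8]
grip_width: 0.0256
```

```bash
python3 - <<'E'
from h import *
kwhere()
s=shot('side','s19.png');cv2.imwrite('pics/s19z.png',cv2.resize(s['img'][130:230,190:300],None,fx=6,fy=6,interpolation=cv2.INTER_CUBIC))
E
```

```text
t 37.775 grasp in lh [-0.9 -0.6 88.2] rot [0.02 0.03 0.04] F [-1.4 -0.3 -1.3] gw 0.0256 q [  5. -16.  -9. 135.  -9.  32.  11.]
```

View pics/s19z.png

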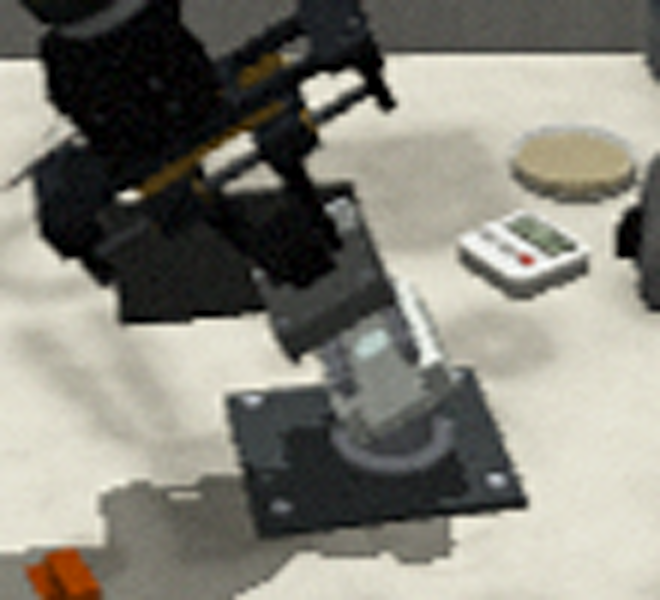

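```bash
python3 - <<'E'
from h import *
plan([([.467,.045,.215],R.from_euler('xyz',[152,0,98.8],degrees=True)),([.462,.15,.22],R.from_euler('xyz',[167,0,98.8],degrees=True)),([.4595,.258,.20],down(98.8)),([.4595,.258,.125],down(98.8))],0,step=.045,ang=8)
E
```

```text
9 rows:
0 0.0185 0.014 -0.0154 1.9 0 0; 0 0.035 0.004 0 5 0 0; 0 0.035 0.004 0 5 0 0; 0 0.035 0.004 0 5 0 0; 0 0.036 0.003 0.008 4.3 0 0; 0 0.035 0.004 0.007 4.4 0 0; 0 0.036 0.004 0.007 4.3 -0.1 0; 0 0 0 0.037 0 0 0; 0 0 0 0.038 0 0 0
```

Call:
carry_out(increments="0 0.008 0.014 -0.016 1.5 0 0; 0 0.02 0.008 -0.008 2 0 0; 0 0.03 0.004 0 5 0 0; 0 0.035 0.004 0 5 0 0; 0 0.035 0.004 0 5 0 0; 0 0.036 0.003 0.005 4.3 0 0; 0 0.035 0.004 0.007 4.4 0 0; 0 0.02 0.002 0.005 2.5 0 0; 0 0 0 0 0 0 0")

```text
time_s: 38.95
tool_pos: [0.4619, 0.2541, 0.2139]
tool_rot: [-179.3, -0.3, 98.5]
force: [0.6, -0.2, -2.2]
grip_width: 0.0256
```

```bash
python3 - <<'E'
from h import *
import pickle
p=shot('wrist','w20.png');t=shot('top','t20.png');s=shot('side','s20.png')
o=get_obs();print(o['time_s'],o['tool_pos'],o['tool_rot'],o['grip_width'],o['qpos'].round(0))
plan([([.4595,.258,.125],down(98.8))],0,step=.045,ang=8)
E
```

```text
39.1 [0.46206113 0.25128925 0.21467764] [-1.79439474e+02 -1.53113972e-01  9.83283136e+01] 0.025490914779686836 [ -2.   9. -31. 105.   5.  68. -27.]
2 rows:
0 0.003 0 0.045 -0.3 -0.1 -0.2; 0 0.004 -0.001 0.045 -0.3 -0.1 -0.3
```

View pics/t20.png

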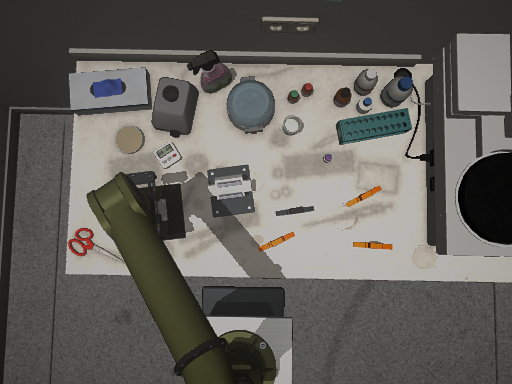

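View pics/w20.png

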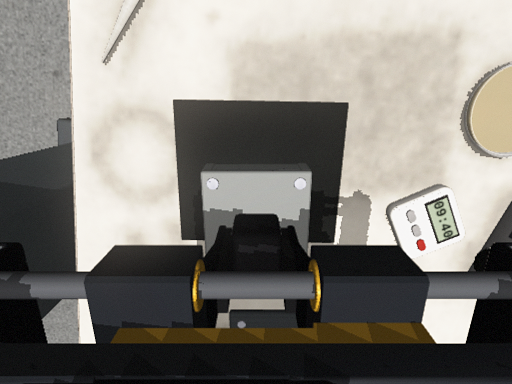

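The cover is held and level above the mat. The wedge lies flat on the bench at top (294,211). Next I lower the cover.

Call:
carry_out(increments="0 0.003 0 0.045 -0.3 -0.1 -0.2; 0 0.003 -0.001 0.04 -0.3 -0.1 -0.3; 0 0 0 0.012 0 0 0; 0 0 0 0 0 0 0")

```text
time_s: 39.6
tool_pos: [0.4627, 0.2524, 0.1189]
tool_rot: [179.4, 0.2, 98.4]
force: [0.3, 0.6, -0.8]
grip_width: 0.026
```

```bash
python3 - <<'E'
from h import *
o=get_obs();print(o['time_s'],o['tool_pos'],o['tool_rot'],o['force'])
plan([([.4595,.258,.101],down(98.8))],0,step=.045,ang=8)
E
```

```text
39.6 [0.46269762 0.25239942 0.11886352] [179.42680093   0.20308768  98.42986181] [ 0.25659772  0.63613185 -0.76762471]
1 rows:
0 0.0061 -0.0025 0.0178 0.6 0.2 -0.4
```

Call:
carry_out(increments="0 0.005 -0.002 0.008 0.6 0.2 -0.4; 0 0.001 0 0.006 0 0 0; 0 0 0 0.003 0 0 0; 0 0 0 0 0 0 0")

```text
time_s: 40.1
tool_pos: [0.4623, 0.2589, 0.1045]
tool_rot: [179.7, -0.1, 98.8]
force: [-0.1, 0.1, -2.1]
grip_width: 0.0257
```

```bash
python3 - <<'E'
from h import *
o=get_obs();print(o['time_s'],o['tool_pos'],o['tool_rot'],o['force'])
E
```

```text
40.1 [0.46231238 0.25892708 0.10448666] [ 1.79695961e+02 -7.40923459e-02  9.87829155e+01] [-0.09675177  0.09914001 -2.1102135 ]
```

Call:
carry_out(increments="0 0 0 0.003 0.3 0 0; 0 0 0 0.002 0 0 0; 0 0 0 0.001 0 0 0; 0 0 0 0.001 0 0 0")

```text
time_s: 40.6
tool_pos: [0.4627, 0.2595, 0.1001]
tool_rot: [180.0, -0.0, 98.8]
force: [-3.5, -1.3, 6.9]
grip_width: 0.0259
```

```bash
python3 - <<'E'
from h import *
o=get_obs();print(o['time_s'],o['tool_pos'],o['tool_rot'],o['force'])
E
```

```text
40.6 [0.46266208 0.25951734 0.10010693] [ 1.79982520e+02 -2.99544004e-03  9.87687151e+01] [-3.50750183 -1.3102115   6.8757223 ]
```

Contact with the mat at TCP z = 0.100, as expected. Release and rise.

Call:
carry_out(increments="0 0 0 -0.0003 0 0 0; 0.5 0 0 0 0 0 0; 1 0 0 0 0 0 0; 1 0 0 0 0 0 0; 1 0 0 -0.01 0 0 0; 1 0 0 -0.03 0 0 0; 1 0 0 -0.045 0 0 0; 1 -0.02 0 -0.045 0 0 0; 1 -0.04 0 0 0 0 0; 1 -0.03 0 0 0 0 0; 1 0 0 0 0 0 0")

```text
time_s: 41.98
tool_pos: [0.4777, 0.1699, 0.2396]
tool_rot: [179.6, -0.1, 99.0]
force: [0.3, -0.2, -0.4]
grip_width: 0.0871
```

```bash
python3 - <<'E'
from h import *
o=get_obs();print(o['time_s'],o['tool_pos'],o['tool_rot'],o['force'],o['grip_width'])
p=shot('wrist','w21.png');s=shot('side','s21.png');t=shot('top','t21.png')
cv2.imwrite('pics/s21z.png',cv2.resize(s['img'][130:300,170:370],None,fx=4,fy=3.5,interpolation=cv2.INTER_CUBIC))
for m in masks_of('cover',p)[:2]: print('cover wrist',m['confidence'],m['bbox'])
E
```

```text
41.975 [0.47770873 0.16985099 0.23963414] [ 1.79603102e+02 -7.82521526e-02  9.89510274e+01] [ 0.34481217 -0.22565471 -0.44705702] 0.08714752171507681
cover wrist 0.88 [220.3, 40.0, 290.0, 128.6]
```

View pics/w21.png

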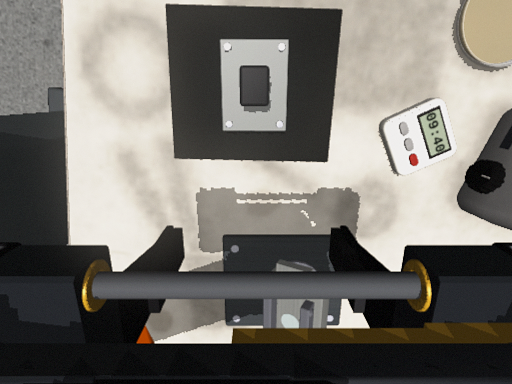

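View pics/s21z.png

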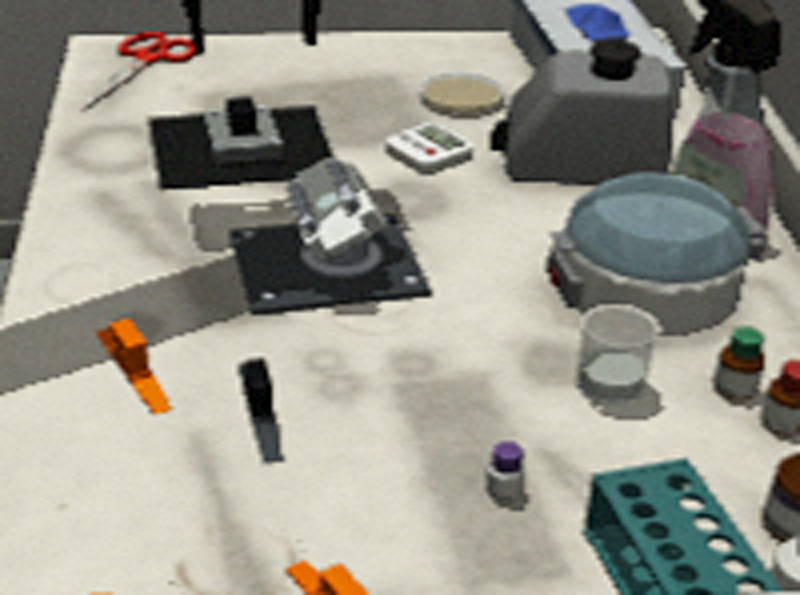

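View pics/t21.png

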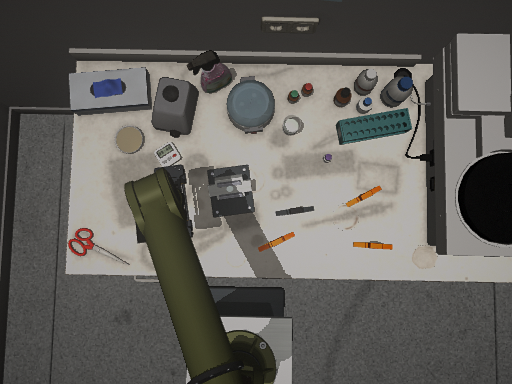

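The wrist view shows the cover upright in the middle of the mat, at about (254,85). The wedge lies flat at top (294,211), and the beaker, timer and vial look to be in their original places. The gripper is clear of everything, so I'm handing in.

```bash
python3 -c "
from h import *
print(sign_off())"
```

```text
the job is handed in; nothing more can be done
None
```

I completed the job and handed it in at about 42 s of the 72 s allowed. `sign_off` reports no verdict, so the result below rests on my own checks.

**Wedging:** I used the dark steel wedge in alternating strokes: right, left, right, left, then one extra on the right because the margin there was thin. Estimated rises by stroke, from tip depth except where the camera measured them:

| Stroke | Right end (mm) | Left end (mm) | Camera check |
|---|---|---|---|
| Right, first | 3–3.6 | 0 | none |
| Left, first | 2.3–2.6 | 4 | right end only, 2.3 |
| Right, second | 7–8.4 | 3.2 | both ends |
| Left, second | 6–7 | 8–8.8 | both ends |
| Right, extra | 7.6 | 7.8 | both ends |

The cover never went more than about 3.6 degrees askew. The gripper did not touch the cover until the wedge was back on the bench.

**Cover:** I gripped it by the knob, lifted it straight off and set it on the mat. It made contact at the expected height.

**Last checks:**
- **Cover:** it stands upright in the middle of the mat, with an estimated offset under 5 mm.
- **Wedge:** it lies flat on the bench to the right of the stand.
- **Bystanders:** by eye, the beaker, timer and vial look unmoved.
- **Robot:** the gripper is open and clear of everything.

**Disagreements:** camera rise readings ran about 0.5–1 mm higher than the wedge depth implied, and some readings were off because bright background near the cover's corner dots skewed them. I could not see the cover from the wrist camera during the left strokes, so those relied on tip depth and were checked afterwards from the right.

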